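# Make up two electronics workshop kits

### The arm

A 6-joint arm with a two-finger parallel gripper is mounted at the origin on the work surface. World frame = base frame: x ahead of the robot, y to its left, z up, the work surface at z = 0. Lengths are in mm, angles in degrees, forces in N, time in s.
With the tool pointing down it reaches from about 300 to 850 mm from the base axis. Payload 4.2 kg.
Tool frame: the origin (TCP) lies at the very end of the fingers, on their centre line; the grasp point (between the pads) lies 19 mm behind it (env.tcp_to_grasp is the distance from the TCP to the grasp point, in mm); z points along the fingers, x is the direction in which the jaws open and shut, and the axes are right-handed (so a half turn about z gives the same grasp; the last joint's range is limited). The gripper opens to 91 mm and grips with 3 to 60 N. Pads are 32 mm wide; open, the fingers measure 118 mm over their backs; the gripper's body (76 mm by 178 mm) begins 60 mm behind the grasp point.
Start: joints at [-77.464, 18.312, 89.639, -0, 72.044, -1.146], TCP at [136.012, -558.702, 179.876] pointing down, gripper open.
Joint ranges: [-177.97, 177.97], [-48.28, 115.42], [12.27, 149.76], [-77.06, 257.06], [2.81, 150.46], [-146.56, 146.56]. Speed limits (degrees/s): [147.25, 147.25, 180, 180, 180, 180].

### API

Orientations are given as [roll, pitch, yaw] about the fixed x, y, z axes, in that order (R = Rz(yaw) Ry(pitch) Rx(roll)).
In Python, from workcell import monitor, cams, env, search_frame gives the robot as it stands.
- The arm moves only by the tool apply_moves, never from a script. Its argument "plan" is a list of rows, each an object of numbers: "fingers": the finger opening in cm, from 0 to 9.12; "x", "y", "z": the shift along the tool's x, y, z in cm; "wx", "wy", "wz": the turn, a rotation vector about the tool's x, y, z in degrees. In form: [{"fingers": .., "x": .., "y": .., "z": .., "wx": .., "wy": .., "wz": ..}, ...]. A call has 1 to 8 rows; each row is the pose to reach, as a shift and turn from the pose measured when the call began, along the tool's axes at that moment; what a row does not reach only later rows make up. A row lasts 1/10 s, in which the tool goes at most 50 mm and 8.59 degrees, less where a joint would pass 70% of its speed; a pose out of reach is approached as far as the arm can. A call with a gripper value outside its range is refused whole. The fingers move at their own pace and stop on an object; "newtons" is the grip in N (left out, the last holds). Time passes only in rows, so rows that repeat a pose let the fingers close. It gives the time, the measured TCP pose, the force and the opening at its end, in the units of the state.
- monitor.state(): the state, without advancing time (a new reading comes with each control period).
- cams.grab_frame(name): name is "side" or "top" or "wrist"; returns the picture (480x640x3 uint8, red, green, blue); there is no depth.
- cams.camera_params(name): a dict with "fov_y" (degrees; the focal length in pixels is half the picture's height over the tangent of half this angle, whatever the lens; pixels are square), "cx", "cy" (the principal point, pixels), "T" (4x4, takes a point from camera to world coordinates); the wrist camera has in their place "tool_from_camera" (4x4, takes a point from camera to tool coordinates, whose origin is the TCP and whose axes are the tool frame's). Camera axes: x right, y down, z forward; pixel columns grow to the right and rows downward; lengths in mm; the calibration is good to about 2 mm. A picture is of the moment at which its call begins: read the wrist's pose just before it. camera_params takes no time and is no camera call.
- env.job_done(): hands the job in, once; it reports no verdict.
Trained networks look in the newest picture that a camera, given by its name, has taken for a name from the list of things; names that differ only in an ending like _2 or _b are one class to them, and where a whole thing is asked for, a point or a joint stands for the part that bears it (a point fixed in the world has none). Each returns a list of dicts, best first, with "score" (0 to 1); they miss things now and then, are a little off and sometimes report something else, mostly with a low value. They report only what shows in the picture. A call takes as long as a camera call. They do not tell look-alikes from the thing itself.
- search_frame(camera, label): "extent" ([centre column, centre row, width, height] in pixels, round what is visible of it).
The state is a dict: "time_s": time; "qpos": joint angles; "qvel": joint speeds; "effort": joint torques, N m; "ee_pos": TCP position; "ee_rot": TCP orientation; "force": force on the tool from outside, world axes, zero at the start; "torque": the same for the moment, N m; "gripper_width": finger opening in mm.
Only numpy, scipy, OpenCV 4.12 (cv2) and the standard library are available. Lean on these libraries where they do the work, as an engineer would, in place of code of your own. Each camera call takes 0.05 s, during which the arm holds its last target.

### The job

Make up the two kits from the stock lying on the mat: in the long tray with three pockets goes the power supply kit (the transformer, the larger capacitor and the finned heat sink), in the short tray with two pockets goes the motor kit (the stepper motor and the smaller capacitor). Set each part down upright and fully home in the pocket cut for its shape and size, without dropping it. Leave the cooling fan and the copper-wound ring choke lying where they are, and leave both trays flat on the bench.

Things in the scene. Friction and masses are not known exactly. Their poses are not given: they have to be found in the camera images.
- tray_long: Loose black foam kit tray 82 (x) x 219 (y) x 16 mm, 0.3 kg; origin centre of underside, z up; y axis within 0.3 rad of world y. Three pockets (grey floors) at x = 0, 9 deep, floor 7 above underside: rectangle 61 (x) x 54 (y) for the transformer at y = -72.5; round, diameter 51, for the larger capacitor at y = -6; rectangle 41 (x) x 66 (y) for the heat sink at y = +66.5.
- tray_short: Loose black foam kit tray 82 (x) x 133 (y) x 16 mm, 0.3 kg; origin centre of underside, z up; y axis within 0.3 rad of world y. Two pockets (grey floors) at x = 0, 9 deep, floor 7 above underside: square 58 x 58 for the stepper motor at y = -27.5; round, diameter 41, for the smaller capacitor at y = +36.
- transformer: Small transformer standing on its black pin base (45 x 38 x 5): 45 (x) x 38 (y) x 40 mm tall, about 0.25 kg. Grey laminated steel core 45 (x) x 20 (y), height 5 to 40; yellow-taped coil with black flanges through it, 36 long in y, height 8 to 34. Grip it across x on the core's ends (45 mm). Origin centre of underside, z up.
- capacitor_large: The larger capacitor: an upright dark can, diameter 35, 50 mm tall, bare aluminium top, about 0.065 kg. Origin at the centre of its underside, z up.
- capacitor_small: The smaller capacitor: an upright dark can, diameter 25, 40 mm tall, bare aluminium top, about 0.03 kg. Origin at the centre of its underside, z up.
- heat_sink: Finned extruded aluminium heat sink standing upright, 25 (x) x 50 (y) x 40 mm tall, fins seen end-on from above, about 0.08 kg. Grip it across x (25 mm). Origin at the centre of its underside, z up.
- stepper_motor: Square stepper motor, 42 x 42 x 40 mm tall body (aluminium ends, black middle, corners cut by 4), with a 5 mm steel shaft standing up another 22 mm at its centre, about 0.28 kg. Grip it across x or y (42 mm). Origin at the centre of its underside, z up.
- cooling_fan: Square black cooling fan lying flat, 40 x 40 x 20 mm tall. Not wanted: stays where it lies. Origin at the centre of its underside.
- choke: Ring-core choke wound with copper wire, lying flat, diameter 50, 22 mm tall. Not wanted: stays where it lies. Origin at the centre of its underside.
Mind the look-alikes: they are no part of the job. What is shaped like the tray_long but pink is not meant. Leave any pink look-alike of the stepper_motor alone.

How it is judged (in metres and radians):
At the end, for the whole second after the job is handed in: Each of the five parts stands in its own pocket: within 12 mm of the centre along both tray axes, underside 4 to 10.5 mm above the tray's underside (pocket floor at 7), within 0.1 rad of upright, at rest. Trays flat within 0.05 rad. Fan and choke within 30 mm of their starts (x of transformer in the frame of tray_long between -0.012 and 0.012 m and y of transformer in the frame of tray_long between -0.0845 and -0.0605 m and z of transformer in the frame of tray_long between 0.004 and 0.0105 m and angle between each of transformer, capacitor_large, heat_sink, stepper_motor, capacitor_small's own z axis and vertical below 0.1 rad and linear speed of each of transformer, capacitor_large, heat_sink, stepper_motor, capacitor_small below 0.02 m/s and angular speed of each of transformer, capacitor_large, heat_sink, stepper_motor, capacitor_small below 0.2 rad/s and x of capacitor_large in the frame of tray_long between -0.012 and 0.012 m and y of capacitor_large in the frame of tray_long between -0.018 and 0.006 m and z of capacitor_large in the frame of tray_long between 0.004 and 0.0105 m and x of heat_sink in the frame of tray_long between -0.012 and 0.012 m and y of heat_sink in the frame of tray_long between 0.0545 and 0.0785 m and z of heat_sink in the frame of tray_long between 0.004 and 0.0105 m and x of stepper_motor in the frame of tray_short between -0.012 and 0.012 m and y of stepper_motor in the frame of tray_short between -0.0395 and -0.0155 m and z of stepper_motor in the frame of tray_short between 0.004 and 0.0105 m and x of capacitor_small in the frame of tray_short between -0.012 and 0.012 m and y of capacitor_small in the frame of tray_short between 0.024 and 0.048 m and z of capacitor_small in the frame of tray_short between 0.004 and 0.0105 m and distance of each of cooling_fan, choke from where it was at the start of the episode below 0.03 m and angle between each of tray_long, tray_short's own z axis and vertical below 0.05 rad); the robot touches nothing.
It fails at once if A part is dropped: it falls free of the fingers at more than 0.8 m/s (a fall of about 33 mm) ((linear speed of transformer above 0.8 m/s and contact force between the fingers and transformer below 0.05 N) or (linear speed of capacitor_large above 0.8 m/s and contact force between the fingers and capacitor_large below 0.05 N) or (linear speed of heat_sink above 0.8 m/s and contact force between the fingers and heat_sink below 0.05 N) or (linear speed of stepper_motor above 0.8 m/s and contact force between the fingers and stepper_motor below 0.05 N) or (linear speed of capacitor_small above 0.8 m/s and contact force between the fingers and capacitor_small below 0.05 N)).
It fails at once if The fan or the choke, which stay in stock, is moved by more than 30 mm (distance of any of cooling_fan, choke from where it was at the start of the episode above 0.03 m).
It also fails if it takes over 128 s, if anything falls off the work surface, if the arm or the gripper's body presses on something with over 40 N, if the wrist force passes 120 N, or if a joint passes its speed limit or range.

## Working session

There is one attempt and no reset: what is moved stays moved. The work goes in short steps, Python scripts to look and compute and a tool call to move; the robot and the scene stay as the last step left them, time stands still between calls to the robot, and variables do not carry over. Pictures are saved under pics/ and viewed, and the job is handed in when it is done.

Besides the shell and the picture viewer there is one more tool, called after "Request:" in YAML: its name, and indented under it one key for each argument. apply_moves: Moves the arm, as the interface text tells. Its arguments: {"type":"object","properties":{"plan":{"type":"array"},"newtons":{"type":"number"}},"required":["plan"]}

```bash
ls; mkdir -p pics; cat > h.py <<'E'
import numpy as np, cv2
from workcell import monitor, cams, env, search_frame
def save(n,name):
    im=cams.grab_frame(n); cv2.imwrite(f'pics/{name}.png',im[:,:,::-1]); return im
E
python3 - <<'E'
from h import *
print(monitor.state())
for n in ['side','top','wrist']:
    save(n,n+'0'); print(n,cams.camera_params(n))
E
```

```text
pics
{'time_s': 0.0, 'qpos': array([-7.74636061e+01,  1.83518505e+01,  8.97065963e+01, -1.52942277e-03,
        7.20436818e+01, -1.14555950e+00]), 'qvel': array([-0.07342842, -0.14080072,  0.00604439,  0.10644719,  0.03019827,
       -0.01284688]), 'effort': array([ 6.78480192e-04, -4.12463343e+01, -2.31976962e+01,  7.28923618e-02,
        4.57210641e-02, -1.62722918e-04]), 'ee_pos': array([ 135.87779515, -558.13044567,  179.01694913]), 'ee_rot': array([-1.79999412e+02,  1.02137205e-01, -7.63175733e+01]), 'force': array([ 0.61427762, -0.22908046, -0.48179713]), 'torque': array([-0.04497285, -0.02747376, -0.06381962]), 'gripper_width': 91.60276835393674}
side {'fov_y': 45.27120026943159, 'cx': 318.9383483424205, 'cy': 240.44766993299083, 'T': array([[-9.98738256e-01, -2.21137109e-02,  4.50874676e-02,
         4.33854459e+02],
       [-4.92144096e-02,  6.09640134e-01, -7.91149069e-01,
         8.59451133e+02],
       [-9.99188801e-03, -7.92369794e-01, -6.09959238e-01,
         7.21797071e+02],
       [ 0.00000000e+00,  0.00000000e+00,  0.00000000e+00,
         1.00000000e+00]])}
top {'
[... 171 characters left out ...]
   [-9.99649980e-01,  2.42046432e-02,  1.06795862e-02,
        -2.49916722e+01],
       [-1.42546632e-02, -1.52716869e-01, -9.88167173e-01,
         8.46640038e+02],
       [ 0.00000000e+00,  0.00000000e+00,  0.00000000e+00,
         1.00000000e+00]])}
wrist {'fov_y': 71.08242195717325, 'cx': 326.0031009933508, 'cy': 240.32952887938995, 'tool_from_camera': array([[ 9.99999603e-01,  6.11522527e-04, -6.48690803e-04,
        -1.04621205e+00],
       [-4.31385501e-04,  9.68709728e-01,  2.48196045e-01,
        -6.98774794e+01],
       [ 7.80170564e-04, -2.48195666e-01,  9.68709607e-01,
        -2.05558179e+02],
       [ 0.00000000e+00,  0.00000000e+00,  0.00000000e+00,
         1.00000000e+00]])}
```

View pics/top0.png

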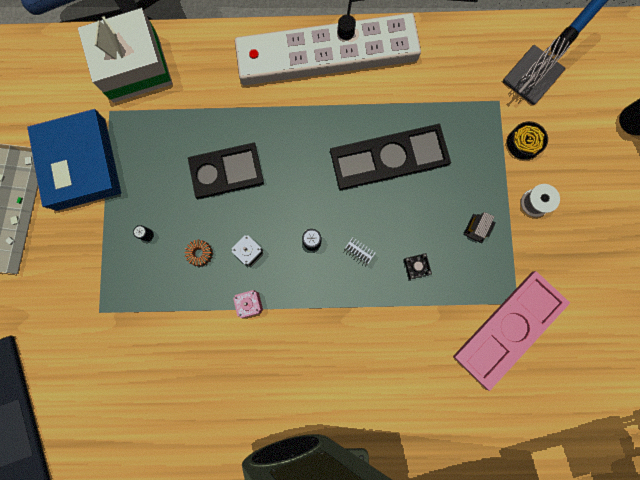

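View pics/side0.png

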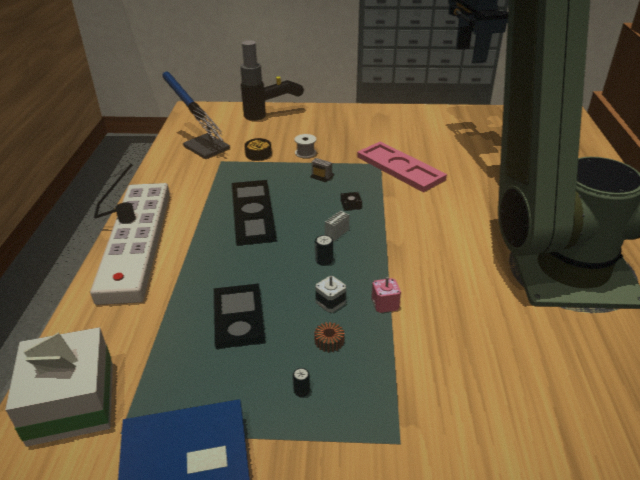

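View pics/wrist0.png

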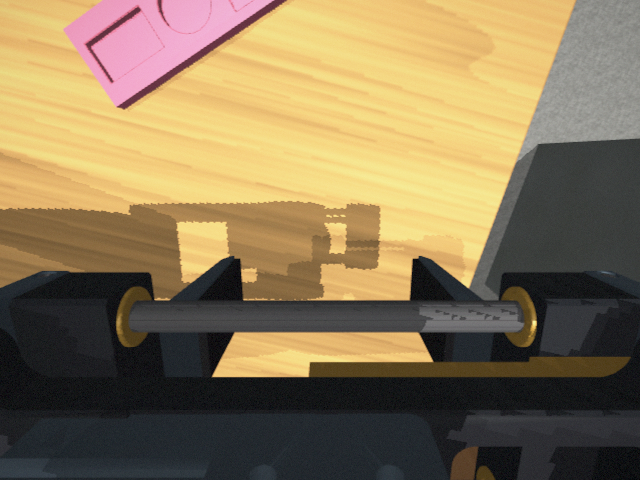

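```bash
cat >> h.py <<'E'
def K(n):
    p=cams.camera_params(n); f=240/np.tan(np.radians(p['fov_y']/2)); return np.array([[f,0,p['cx']],[0,f,p['cy']],[0,0,1]])
from scipy.spatial.transform import Rotation as R
def Tcam(n,st=None):
    p=cams.camera_params(n)
    if 'T' in p: return p['T']
    st=st or monitor.state()
    T=np.eye(4);T[:3,:3]=R.from_euler('xyz',st['ee_rot'],degrees=True).as_matrix();T[:3,3]=st['ee_pos']
    return T@p['tool_from_camera']
def bp(n,uv,z,T=None):
    T=Tcam(n) if T is None else T
    d=T[:3,:3]@np.linalg.inv(K(n))@np.array([uv[0],uv[1],1.])
    return T[:3,3]+d*(z-T[2,3])/d[2]
def proj(n,P,T=None):
    T=Tcam(n) if T is None else T
    c=(np.asarray(P,float)-T[:3,3])@T[:3,:3]; q=c@K(n).T; return q[:,:2]/q[:,2:]
E
python3 - <<'E'
from h import *
im=cams.grab_frame('top')
hh=dict(tray_long=16,tray_short=16,transformer=20,capacitor_large=25,capacitor_small=20,heat_sink=20,stepper_motor=20,cooling_fan=10,choke=11)
for l,z in hh.items():
    for d in search_frame('top',l)[:3]:
        print(l,round(d['score'],2),np.round(d['extent']),np.round(bp('top',d['extent'][:2],z)))
c=im[110:320,90:530]; c=cv2.resize(c,None,fx=1.8,fy=1.8,interpolation=cv2.INTER_CUBIC)
cv2.imwrite('pics/c1.png',c[:,:,::-1])
E
```

```text
tray_long 0.83 [510. 331. 112. 117.] [ 301. -365.   16.]
tray_long 0.62 [389. 157. 118.  66.] [ 632. -162.   16.]
tray_short 0.65 [226. 170.  75.  57.] [614. 151.  16.]
transformer 0.58 [482. 226.  32.  31.] [ 492. -327.   20.]
capacitor_large 0.7 [313. 240.  19.  21.] [474. -13.  25.]
capacitor_large 0.26 [481. 226.  31.  31.] [ 491. -323.   25.]
capacitor_small 0.68 [144. 234.  25.  16.] [494. 302.  20.]
heat_sink 0.6 [358. 252.  27.  18.] [449. -96.  20.]
stepper_motor 0.8 [248. 303.  31.  26.] [360. 108.  20.]
stepper_motor 0.67 [248. 251.  27.  29.] [457. 108.  20.]
cooling_fan 0.88 [418. 266.  29.  29.] [ 423. -207.   10.]
cooling_fan 0.55 [361. 253.  24.  23.] [ 448. -102.   10.]
choke 0.7 [198. 253.  25.  27.] [457. 204.  11.]
```

View pics/c1.png

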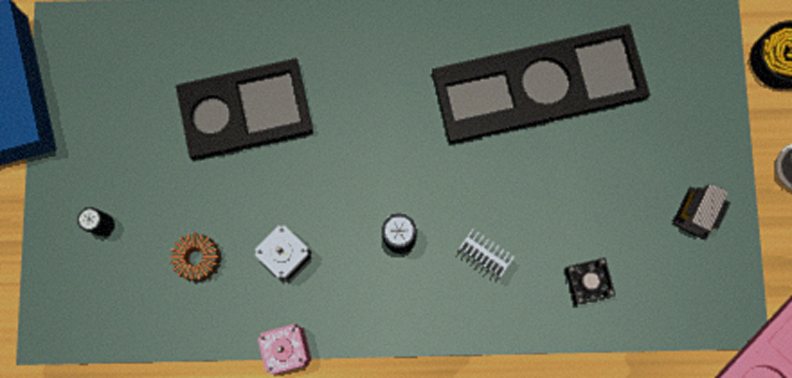

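```bash
cat >> h.py <<'E'
def goto(x,y,z,yaw,st=None):
    st=st or monitor.state()
    R0=R.from_euler('xyz',st['ee_rot'],degrees=True); Rt=R.from_euler('xyz',[180,0,yaw],degrees=True)
    d=R0.inv().apply(np.array([x,y,z])-st['ee_pos'])/10; w=(R0.inv()*Rt).as_rotvec(degrees=True)
    return dict(zip(['x','y','z','wx','wy','wz'],[round(float(v),2) for v in [*d,*w]]))
E
python3 -c "
from h import *
print(goto(430,-150,200,-90))"
```

```text
{'x': -32.75, 'y': -38.23, 'z': -2.01, 'wx': -0.0, 'wy': -0.01, 'wz': 13.68}
```

Request:
apply_moves:
  plan:
    - {"fingers":9.1,"x":-32.75,"y":-38.2,"z":-2,"wz":13.7}
    - {"fingers":9.1,"x":-32.75,"y":-38.2,"z":-2,"wz":13.7}
    - {"fingers":9.1,"x":-32.75,"y":-38.2,"z":-2,"wz":13.7}
    - {"fingers":9.1,"x":-32.75,"y":-38.2,"z":-2,"wz":13.7}
    - {"fingers":9.1,"x":-32.75,"y":-38.2,"z":-2,"wz":13.7}
    - {"fingers":9.1,"x":-32.75,"y":-38.2,"z":-2,"wz":13.7}
    - {"fingers":9.1,"x":-32.75,"y":-38.2,"z":-2,"wz":13.7}
    - {"fingers":9.1,"x":-32.75,"y":-38.2,"z":-2,"wz":13.7}

```text
$.plan[0]: bad value
```

```bash
python3 -c "
from h import *
s=monitor.state();print(s['time_s'],s['ee_pos'],s['ee_rot']);print(goto(430,-150,200,-90))"
```

```text
0.65 [ 136.01605517 -558.67502657  179.88381847] [-1.79999325e+02 -5.22824911e-03 -7.63183400e+01]
{'x': -32.75, 'y': -38.23, 'z': -2.01, 'wx': -0.0, 'wy': -0.01, 'wz': 13.68}
```

Request:
apply_moves:
  plan:
    - {"fingers":9.1,"x":-32.75,"y":-38.2,"z":-2,"wx":0,"wy":0,"wz":13.7}
    - {"fingers":9.1,"x":-32.75,"y":-38.2,"z":-2,"wx":0,"wy":0,"wz":13.7}
    - {"fingers":9.1,"x":-32.75,"y":-38.2,"z":-2,"wx":0,"wy":0,"wz":13.7}
    - {"fingers":9.1,"x":-32.75,"y":-38.2,"z":-2,"wx":0,"wy":0,"wz":13.7}
    - {"fingers":9.1,"x":-32.75,"y":-38.2,"z":-2,"wx":0,"wy":0,"wz":13.7}
    - {"fingers":9.1,"x":-32.75,"y":-38.2,"z":-2,"wx":0,"wy":0,"wz":13.7}
    - {"fingers":9.1,"x":-32.75,"y":-38.2,"z":-2,"wx":0,"wy":0,"wz":13.7}
    - {"fingers":9.1,"x":-32.75,"y":-38.2,"z":-2,"wx":0,"wy":0,"wz":13.7}

```text
time_s: 1.45
ee_pos: [370.2, -232.5, 196.2]
ee_rot: [-179.9, -0.0, -90.0]
force: [0.5, -0.9, 0.5]
gripper_width: 90.8
```

```bash
python3 -c "
from h import *
s=monitor.state();print(s['time_s'],s['ee_pos'],s['ee_rot']);print(goto(430,-150,200,-90))"
```

```text
1.45 [ 370.19276446 -232.46883215  196.18260723] [-1.79943738e+02 -4.41017707e-02 -9.00379382e+01]
{'x': -8.25, 'y': -5.98, 'z': -0.38, 'wx': -0.06, 'wy': -0.04, 'wz': -0.04}
```

Request:
apply_moves:
  plan:
    - {"fingers":9.1,"x":-8.25,"y":-6,"z":-0.4,"wx":0,"wy":0,"wz":0}
    - {"fingers":9.1,"x":-8.25,"y":-6,"z":-0.4,"wx":0,"wy":0,"wz":0}
    - {"fingers":9.1,"x":-8.25,"y":-6,"z":-0.4,"wx":0,"wy":0,"wz":0}
    - {"fingers":9.1,"x":-8.25,"y":-6,"z":-0.4,"wx":0,"wy":0,"wz":0}
    - {"fingers":9.1,"x":-8.25,"y":-6,"z":-0.4,"wx":0,"wy":0,"wz":0}

```text
time_s: 1.95
ee_pos: [429.6, -150.6, 200.1]
ee_rot: [-180.0, -0.1, -90.1]
force: [-0.7, -0.6, -1.1]
gripper_width: 91.0
```

```bash
python3 -c "
from h import *
s=monitor.state();print(s['time_s'],s['ee_pos'],s['ee_rot']);
import pickle
im=save('wrist','w1'); pickle.dump((s,im),open('w1.pkl','wb'))"
```

```text
1.95 [ 429.5861911  -150.62919612  200.06370275] [-1.79985225e+02 -6.88268766e-02 -9.00582080e+01]
```

View pics/w1.png

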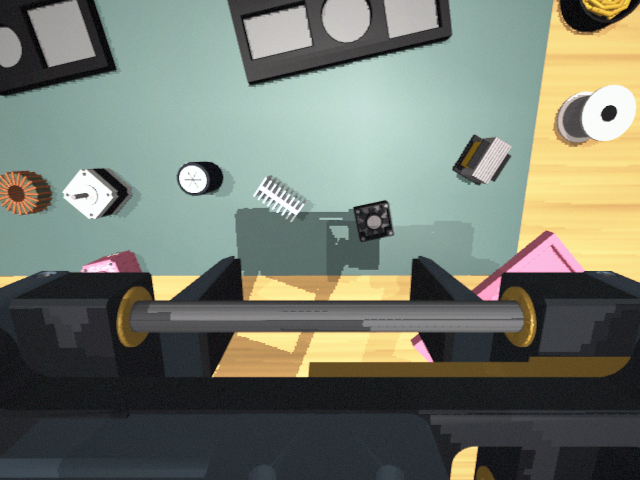

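Request:
apply_moves:
  plan:
    - {"fingers":9.1,"x":-12,"y":-8.5,"z":0,"wx":0,"wy":0,"wz":0}
    - {"fingers":9.1,"x":-12,"y":-8.5,"z":0,"wx":0,"wy":0,"wz":0}
    - {"fingers":9.1,"x":-12,"y":-8.5,"z":0,"wx":0,"wy":0,"wz":0}
    - {"fingers":9.1,"x":-12,"y":-8.5,"z":0,"wx":0,"wy":0,"wz":0}
    - {"fingers":9.1,"x":-12,"y":-8.5,"z":0,"wx":0,"wy":0,"wz":0}
    - {"fingers":9.1,"x":-12,"y":-8.5,"z":0,"wx":0,"wy":0,"wz":0}

```text
time_s: 2.6
ee_pos: [513.8, -32.9, 199.9]
ee_rot: [180.0, -0.1, -90.3]
force: [-0.3, -0.0, 0.6]
gripper_width: 91.0
```

```bash
python3 -c "
from h import *
s=monitor.state();print(s['time_s'],s['ee_pos'],s['ee_rot']);
import pickle
im=save('wrist','w2'); pickle.dump((s,im),open('w2.pkl','wb'))"
```

```text
2.6 [513.77338086 -32.88237425 199.87597545] [ 1.79971483e+02 -9.27947941e-02 -9.02541831e+01]
```

View pics/w2.png

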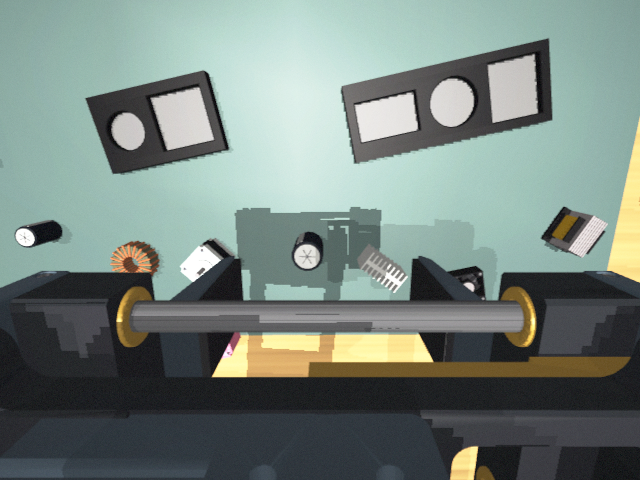

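```bash
cat > trayfit.py <<'E'
from h import *
from scipy.optimize import minimize
def rect(cx,cy,w,h): return np.array([[cx-w/2,cy-h/2],[cx+w/2,cy-h/2],[cx+w/2,cy+h/2],[cx-w/2,cy+h/2]])
def circ(cx,cy,d): a=np.linspace(0,2*np.pi,48,endpoint=False); return np.c_[cx+d/2*np.cos(a),cy+d/2*np.sin(a)]
TR={'long':(219,[rect(0,-72.5,61,54),circ(0,-6,51),rect(0,66.5,41,66)]),'short':(133,[rect(0,-27.5,58,58),circ(0,36,41)])}
def w(p2,z,pose):
    x,y,t=pose; c,s=np.cos(t),np.sin(t); return np.c_[p2@np.array([[c,-s],[s,c]]).T+[x,y],np.full(len(p2),z)]
S=4
def fill(m,p,v): cv2.fillPoly(m,[np.round(p*S*16).astype(int)],v,shift=4)
def render(n,T,name,pose,shape):
    L,po=TR[name]; m=np.zeros((shape[0]*S,shape[1]*S),np.uint8)
    o=rect(0,0,82,L); P=np.r_[proj(n,w(o,0,pose),T),proj(n,w(o,16,pose),T)]
    fill(m,cv2.convexHull(P.astype(np.float32))[:,0],255)
    for q in po:
        a=np.zeros_like(m);b=np.zeros_like(m); fill(a,proj(n,w(q,16,pose),T),255); fill(b,proj(n,w(q,7,pose),T),255); m[(a&b)>0]=0
    return cv2.resize(m,(shape[1],shape[0]),interpolation=cv2.INTER_AREA)
def fit(n,im,T,name,p0,thr=75):
    g=im.max(2); obs=(g<thr).astype(np.float32)
    k=cv2.convexHull(np.r_[proj(n,w(rect(0,0,82+50,TR[name][0]+50),0,p0),T)].astype(np.float32))[:,0]
    roi=np.zeros(g.shape,np.uint8); cv2.fillPoly(roi,[k.astype(int)],1)
    ob=cv2.GaussianBlur(obs,(0,0),1.0)
    f=lambda p:(((cv2.GaussianBlur(render(n,T,name,p,g.shape)/255.,(0,0),1.0)-ob)**2)*roi).sum()
    r=minimize(f,p0,method='Nelder-Mead',options=dict(initial_simplex=[p0]+[np.array(p0)+d for d in ([12,0,0],[0,12,0],[0,0,.08])],xatol=.02,fatol=.01,maxiter=150))
    return r.x,r.fun,f(p0)
E
python3 - <<'E'
from trayfit import *
import pickle
s,im=pickle.load(open('w2.pkl','rb')); T=Tcam('wrist',s)
o=im.copy()
for nm,p0 in (('long',[632,-162,.2]),('short',[614,151,.2])):
    p,f,f0=fit('wrist',im,T,nm,p0); print(nm,p,np.degrees(p[2]),f,f0)
    L,po=TR[nm]
    for q,z in [(rect(0,0,82,L),16)]+[(q,7) for q in po]:
        cv2.polylines(o,[np.round(proj('wrist',w(q,z,p),T)).astype(int)],True,(255,0,0))
top=cams.grab_frame('top'); cv2.imwrite('pics/top1.png',top[:,:,::-1])
for nm,p0 in (('long',[632,-162,.2]),('short',[614,151,.2])):
    print('top',fit('top',top,Tcam('top'),nm,p0))
cv2.imwrite('pics/o1.png',cv2.resize(o[20:200,60:580],None,fx=1.5,fy=1.5)[:,:,::-1])
E
```

```text
long [ 6.35938425e+02 -1.64455423e+02  2.11139527e-01] 12.097403798907223 4686.3261617455355 5959.062342286949
short [6.16106126e+02 1.53431317e+02 1.99757033e-01] 11.445234920057558 759.7575238645954 1313.8157755611626
top (array([ 6.34957913e+02, -1.64122078e+02,  2.12025275e-01]), np.float64(3266.181715259435), np.float64(3333.387873342605))
top (array([6.18183934e+02, 7.73603275e+01, 4.71378208e-01]), np.float64(1951.616903882065), np.float64(3169.4676519638733))
```

View pics/o1.png

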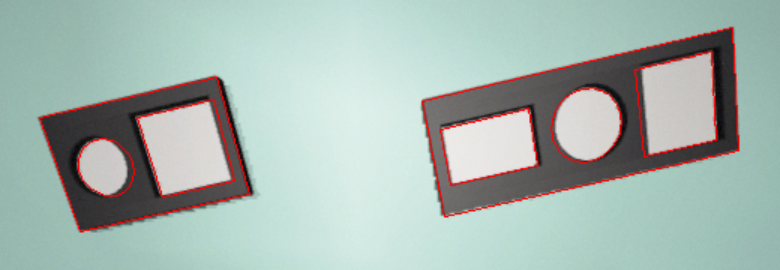

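```bash
python3 - <<'E'
from h import *
import pickle
s,im=pickle.load(open('w1.pkl','rb'))
s2,im2=pickle.load(open('w2.pkl','rb'))
t=[]
for I,(u,v) in ((im,(483,158)),(im,(278,198)),(im,(200,178)),(im,(95,193)),(im2,(575,232)),(im2,(382,268)),(im2,(308,250)),(im2,(38,233))):
    u0=min(max(u-38,0),640-76); c=im[0:1]
    t.append(cv2.resize(I[v-32:v+33,u0:u0+65],(200,200),interpolation=cv2.INTER_CUBIC)); print(u0,v-32)
cv2.imwrite('pics/p1.png',np.vstack([np.hstack(t[:4]),np.hstack(t[4:])])[:,:,::-1])
E
```

```text
445 126
240 166
162 146
57 161
537 200
344 236
270 218
0 201
```

View pics/p1.png

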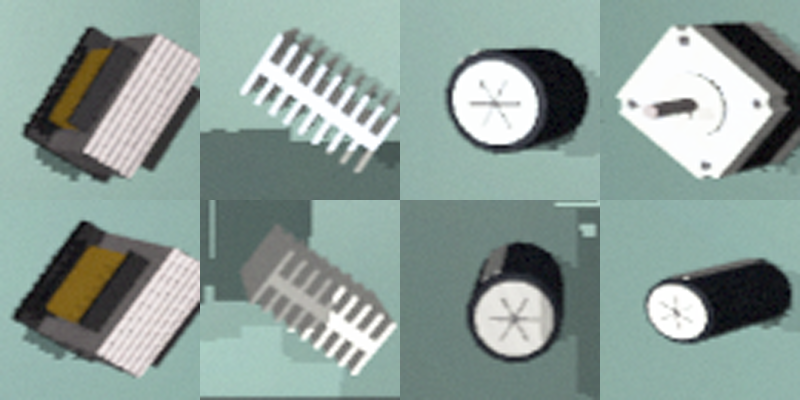

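```bash
python3 - <<'E'
from h import *
import pickle
def go(pk,name,uv,z,thr):
    s,im=pickle.load(open(pk,'rb')); T=Tcam('wrist',s)
    g=im.min(2); x0,y0=max(uv[0]-38,0),uv[1]-36
    sub=(g[y0:y0+72,x0:x0+76]>thr).astype(np.uint8)
    n,lab,st,ce=cv2.connectedComponentsWithStats(sub,connectivity=8)
    k=1+np.argmax(st[1:,4]); ys,xs=np.nonzero(lab==k)
    P=np.array([bp('wrist',(a+x0,b+y0),z,T)[:2] for a,b in zip(xs,ys)],np.float32)
    (c,wh,a)=cv2.minAreaRect(P)
    print(pk,name,'rect',np.round(c,1),np.round(wh,1),round(a,1),'mean',P.mean(0).round(1),len(P))
go('w1.pkl','trafo',(483,158),40,140)
go('w2.pkl','trafo',(575,232),40,140)
go('w1.pkl','sink',(278,198),40,195)
go('w1.pkl','capL',(200,178),50,190)
go('w2.pkl','capL',(308,250),50,170)
go('w1.pkl','motor',(95,193),40,185)
go('w2.pkl','capS',(38,233),40,185)
E
```

```text
Traceback (most recent call last):
  File "h.py", line 16, in bp
    d=T[:3,:3]@np.linalg.inv(K(n))@np.array([uv[0],uv[1],1.])
                             ~^^^
  File "h.py", line 6, in K
    p=cams.camera_params(n); f=240/np.tan(np.radians(p['fov_y']/2)); return np.array([[f,0,p['cx']],[0,f,p['cy']],[0,0,1]])
ValueError: time passes only in moves, steps and waits
```

```bash
cat >> h.py <<'E'
_K={}
_K0=K
def K(n):
    if n not in _K: _K[n]=_K0(n)
    return _K[n]
E
cat > blob.py <<'E'
from h import *
import pickle
def go(pk,name,uv,z,thr,half=(38,36)):
    s,im=pickle.load(open(pk,'rb')); T=Tcam('wrist',s)
    g=im.min(2); x0,y0=max(uv[0]-half[0],0),max(uv[1]-half[1],0)
    sub=(g[y0:y0+2*half[1],x0:x0+2*half[0]]>thr).astype(np.uint8)
    n,lab,st,ce=cv2.connectedComponentsWithStats(sub,connectivity=8)
    k=1+np.argmax(st[1:,4]); ys,xs=np.nonzero(lab==k)
    P=np.array([bp('wrist',(a+x0,b+y0),z,T)[:2] for a,b in zip(xs,ys)],np.float32)
    (c,wh,a)=cv2.minAreaRect(P)
    print(pk,name,'rect',np.round(c,1),np.round(wh,1),round(a,1),'mean',P.mean(0).round(1),len(P))
E
python3 - <<'E'
from blob import *
go('w1.pkl','trafo',(483,158),40,140)
go('w2.pkl','trafo',(575,232),40,140)
go('w1.pkl','sink',(278,198),40,195)
go('w1.pkl','capL',(200,178),50,190)
go('w2.pkl','capL',(308,250),50,170)
go('w1.pkl','motor',(95,193),40,185)
go('w2.pkl','capS',(38,233),40,185)
E
```

```text
w1.pkl trafo rect [ 494.8 -312.7] [81.  72.9] 90.0 mean [ 497.5 -314.1] 3845
w2.pkl trafo rect [ 497.5 -310.5] [98.8 81.4] 89.8 mean [ 497.8 -312.1] 3921
w1.pkl sink rect [451.1 -97.3] [51.1 25.5] 54.0 mean [452.6 -96.2] 555
w1.pkl capL rect [474.1 -10.2] [27.2 27. ] 42.0 mean [474.3 -10.3] 566
w2.pkl capL rect [474.3 -10.1] [25.5 25.4] 89.7 mean [474.2 -10.1] 444
w1.pkl motor rect [457.2 109.4] [42.7 42.8] 45.0 mean [457.6 109.2] 1408
w2.pkl capS rect [494.8 305.4] [19.9 18.4] 89.8 mean [494.9 305.5] 248
```

```bash
sed -i "s/g=im.min(2);/g=np.where((im.max(2).astype(int)-im.min(2)<25),im.min(2),0) if name=='trafo' else im.min(2);/" blob.py
python3 - <<'E'
from blob import *
for t in (100,130,150):
  go('w1.pkl','trafo',(483,158),40,t)
  go('w2.pkl','trafo',(575,232),40,t)
E
```

```text
w1.pkl trafo rect [ 491.5 -321.6] [26.4 51.1] 63.4 mean [ 493.1 -324.7] 894
w2.pkl trafo rect [ 495.7 -316.8] [43.6 47.6] 69.3 mean [ 493.7 -324.4] 790
w1.pkl trafo rect [ 492.6 -324.8] [20.8 45.9] 61.8 mean [ 493.2 -325. ] 849
w2.pkl trafo rect [ 492.9 -325. ] [21.  45.6] 61.6 mean [ 493.2 -325.1] 730
w1.pkl trafo rect [ 492.9 -325. ] [20.6 45.2] 61.8 mean [ 493.2 -325. ] 837
w2.pkl trafo rect [ 492.9 -325.2] [20.8 45.4] 61.7 mean [ 493.2 -325.1] 716
```

```bash
cat > g.py <<'E'
import sys
from h import *
s=monitor.state(); print('t',s['time_s'],s['ee_pos'].round(1),s['ee_rot'].round(2),'w',round(s['gripper_width'],1),'F',s['force'].round(1),'q',s['qpos'].round(0))
print(goto(*map(float,sys.argv[1:5]),st=s))
E
python3 - <<'E'
from trayfit import *
for nm,p,ys in (('long',(635.5,-164.3,.2115),(-72.5,-6,66.5)),('short',(616.1,153.4,.1998),(-27.5,36))):
    for y in ys: print(nm,w(np.array([[0,y]]),0,p).round(1))
E
python3 g.py 493 -325 100 -28.2
```

```text
long [[ 650.7 -235.2    0. ]]
long [[ 636.8 -170.2    0. ]]
long [[621.5 -99.3   0. ]]
short [[621.6 126.4   0. ]]
short [[609.  188.7   0. ]]
t 2.7 [513.9 -32.8 200.1] [-1.7998e+02 -8.0000e-02 -9.0270e+01] w 90.9 F [ 1.   0.4 -0.4] q [-5. 12. 95. -0. 73. 85.]
{'x': 29.21, 'y': 1.95, 'z': 10.05, 'wx': 0.03, 'wy': -0.08, 'wz': -62.07}
```

Request:
apply_moves:
  plan:
    - {"fingers":9.1,"x":29.2,"y":2,"z":10,"wx":0,"wy":0,"wz":-62.1}
    - {"fingers":9.1,"x":29.2,"y":2,"z":10,"wx":0,"wy":0,"wz":-62.1}
    - {"fingers":9.1,"x":29.2,"y":2,"z":10,"wx":0,"wy":0,"wz":-62.1}
    - {"fingers":9.1,"x":29.2,"y":2,"z":10,"wx":0,"wy":0,"wz":-62.1}
    - {"fingers":9.1,"x":29.2,"y":2,"z":10,"wx":0,"wy":0,"wz":-62.1}
    - {"fingers":9.1,"x":29.2,"y":2,"z":10,"wx":0,"wy":0,"wz":-62.1}
    - {"fingers":9.1,"x":29.2,"y":2,"z":10,"wx":0,"wy":0,"wz":-62.1}
    - {"fingers":9.1,"x":29.2,"y":2,"z":10,"wx":0,"wy":0,"wz":-62.1}

```text
time_s: 3.5
ee_pos: [490.0, -329.2, 98.9]
ee_rot: [179.9, 0.1, -28.3]
force: [-0.2, 1.0, 0.2]
gripper_width: 90.9
```

```bash
python3 g.py 493 -325 90 -28.2
```

```text
t 3.5 [ 490.  -329.2   98.9] [ 1.7987e+02  6.0000e-02 -2.8250e+01] w 90.9 F [-0.2  1.   0.2] q [-35.  23.  94.  -0.  62.  -7.]
{'x': 0.07, 'y': -0.51, 'z': 0.89, 'wx': 0.13, 'wy': 0.06, 'wz': -0.05}
```

Request:
apply_moves:
  plan:
    - {"fingers":9.1,"x":0.1,"y":-0.5,"z":0.9,"wx":0.1,"wy":0,"wz":0}
    - {"fingers":9.1,"x":0.1,"y":-0.5,"z":0.9,"wx":0.1,"wy":0,"wz":0}
    - {"fingers":9.1,"x":0.1,"y":-0.5,"z":0.9,"wx":0.1,"wy":0,"wz":0}

```text
time_s: 3.8
ee_pos: [492.8, -324.9, 89.7]
ee_rot: [180.0, 0.1, -28.3]
force: [0.5, 0.4, 0.2]
gripper_width: 91.2
```

```bash
python3 g.py 493 -325 15 -28.2; python3 -c "
from h import *
save('wrist','w3')"
```

```text
t 3.8 [ 492.8 -324.9   89.7] [ 1.7998e+02  1.0000e-01 -2.8320e+01] w 91.2 F [0.5 0.4 0.2] q [-34.  24.  95.  -0.  61.  -6.]
{'x': 0.04, 'y': -0.0, 'z': 7.47, 'wx': 0.02, 'wy': 0.1, 'wz': -0.12}
```

View pics/w3.png

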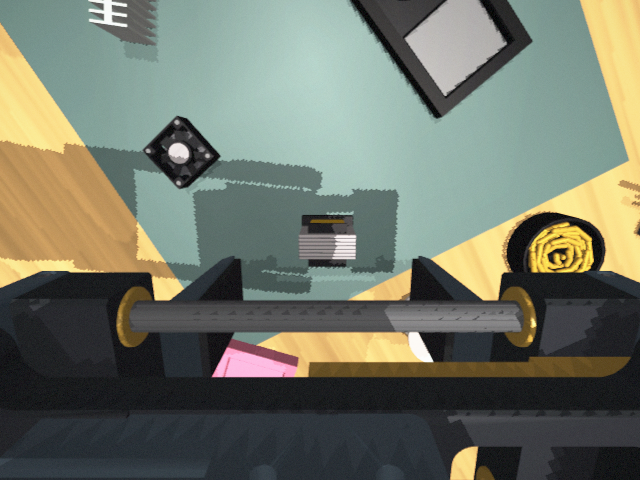

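Request:
apply_moves:
  plan:
    - {"fingers":9.1,"x":0,"y":0,"z":4,"wx":0,"wy":0.1,"wz":0}
    - {"fingers":8,"x":0,"y":0,"z":7,"wx":0,"wy":0.1,"wz":0}
    - {"fingers":7,"x":0,"y":0,"z":7.45,"wx":0,"wy":0.1,"wz":0}
    - {"fingers":6,"x":0,"y":0,"z":7.45,"wx":0,"wy":0.1,"wz":0}
    - {"fingers":3.5,"x":0,"y":0,"z":7.45,"wx":0,"wy":0.1,"wz":0}
    - {"fingers":3.5,"x":0,"y":0,"z":7.45,"wx":0,"wy":0.1,"wz":0}
    - {"fingers":3.5,"x":0,"y":0,"z":7.45,"wx":0,"wy":0.1,"wz":0}
    - {"fingers":3.5,"x":0,"y":0,"z":7.45,"wx":0,"wy":0.1,"wz":0}
  newtons: 30

```text
time_s: 4.65
ee_pos: [493.5, -325.2, 16.4]
ee_rot: [180.0, -0.1, -28.3]
force: [-0.2, -0.1, 0.1]
gripper_width: 37.6
```

```bash
python3 g.py 493 -325 100 -28.2; python3 g.py 650.7 -235.2 100 12.1
```

```text
t 4.65 [ 493.5 -325.2   16.4] [ 1.7997e+02 -1.3000e-01 -2.8290e+01] w 37.6 F [-0.2 -0.1  0.1] q [-34.  28. 100.  -0.  52.  -6.]
{'x': -0.04, 'y': 0.02, 'z': -8.36, 'wx': 0.03, 'wy': -0.13, 'wz': -0.09}
t 4.65 [ 493.5 -325.2   16.4] [ 1.7997e+02 -1.3000e-01 -2.8290e+01] w 37.6 F [-0.2 -0.1  0.1] q [-34.  28. 100.  -0.  52.  -6.]
{'x': 9.59, 'y': -15.37, 'z': -8.34, 'wx': 0.08, 'wy': -0.12, 'wz': -40.39}
```

```bash
python3 -c "
from h import *
save('wrist','w4');im=save('side','s4')
c=im[130:250,260:440];cv2.imwrite('pics/s4c.png',cv2.resize(c,None,fx=4,fy=4)[:,:,::-1])"
```

```text
(no output)
```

View pics/w4.png

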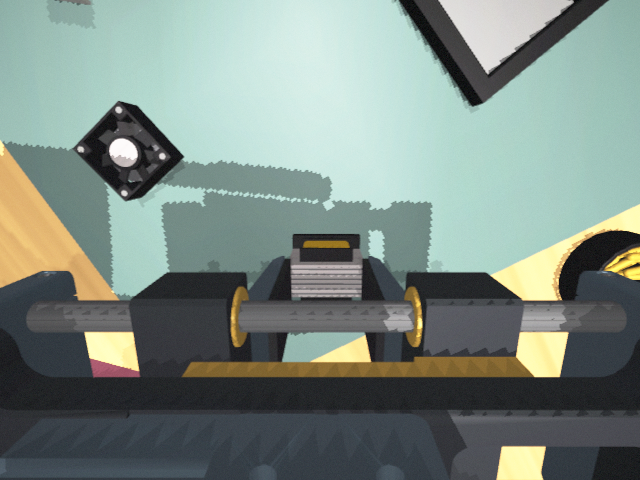

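View pics/s4c.png

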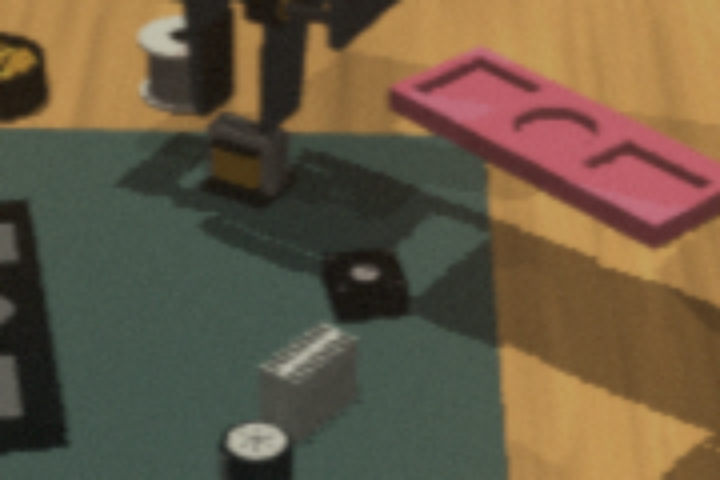

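```bash
python3 -c "
from h import *
s=monitor.state();T=Tcam('wrist',s)
print(s['ee_pos'],s['gripper_width'])
for uv in ((292,299),(362,299),(292,248),(362,248),(327,273)): print(uv,bp('wrist',uv,40,T).round(1))
R0=R.from_euler('xyz',s['ee_rot'],degrees=True)
for P in ([0,0,0],[-19,-16,0],[19,-16,0],[-19,16,0],[19,16,0],[22.5,10,-24],[-22.5,10,-24],[22.5,-10,-24],[0,0,-19]):
  print(P,proj('wrist',[R0.apply(P)+s['ee_pos']],T).round(0))
print(search_frame('wrist','transformer'))
"
```

```text
[ 493.25504608 -325.01884327   16.00615445] 35.329277822594875
(292, 299) [ 470.  -325.2   40. ]
(362, 299) [ 505.9 -344.5   40. ]
(292, 248) [ 485.3 -298.3   40. ]
(362, 248) [ 519.9 -316.9   40. ]
(327, 273) [ 495.6 -320.7   40. ]
[0, 0, 0] [[327. 267.]]
[-19, -16, 0] [[297. 243.]]
[19, -16, 0] [[357. 243.]]
[-19, 16, 0] [[298. 291.]]
[19, 16, 0] [[356. 291.]]
[22.5, 10, -24] [[366. 297.]]
[-22.5, 10, -24] [[288. 297.]]
[22.5, -10, -24] [[367. 265.]]
[0, 0, -19] [[327. 278.]]
[{'extent': [326.2, 265.1, 69.6, 67.3], 'score': 0.67}]
```

```bash
python3 -c "
from h import *
im=save('wrist','w5');s=monitor.state();print(s['gripper_width'],s['ee_pos'])
c=im[200:380,210:450];cv2.imwrite('pics/w5c.png',cv2.resize(c,None,fx=3.3,fy=3.3)[:,:,::-1])"
```

```text
34.83642073275363 [ 493.13083916 -324.89532818   15.70998624]
```

View pics/w5c.png

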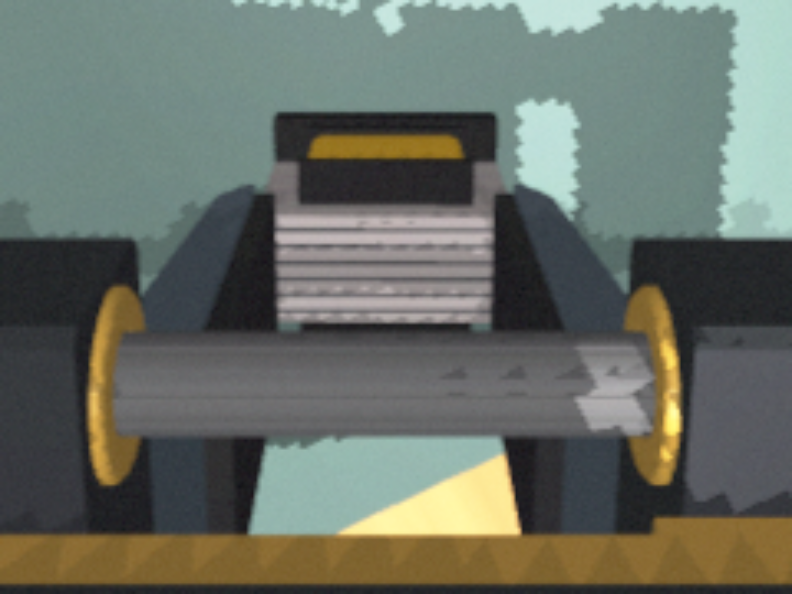

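Request:
apply_moves:
  plan:
    - {"fingers":2.5,"x":0,"y":0,"z":0,"wx":0,"wy":0,"wz":0}
    - {"fingers":2.5,"x":0,"y":0,"z":0,"wx":0,"wy":0,"wz":0}
    - {"fingers":2.5,"x":0,"y":0,"z":0,"wx":0,"wy":0,"wz":0}

```text
time_s: 5.15
ee_pos: [493.1, -324.9, 15.7]
ee_rot: [180.0, -0.0, -28.3]
force: [0.0, 0.3, -0.7]
gripper_width: 25.2
```

```bash
python3 g.py 493 -325 20 -28.2;python3 -c "
from h import *
im=save('wrist','w6');
c=im[200:380,210:450];cv2.imwrite('pics/w6c.png',cv2.resize(c,None,fx=3.3,fy=3.3)[:,:,::-1])"
```

```text
t 5.15 [ 493.1 -324.9   15.7] [ 1.7997e+02 -5.0000e-02 -2.8290e+01] w 25.2 F [ 0.   0.3 -0.7] q [-34.  28. 100.  -0.  52.  -6.]
{'x': -0.0, 'y': 0.01, 'z': -0.43, 'wx': 0.03, 'wy': -0.05, 'wz': -0.09}
```

View pics/w6c.png

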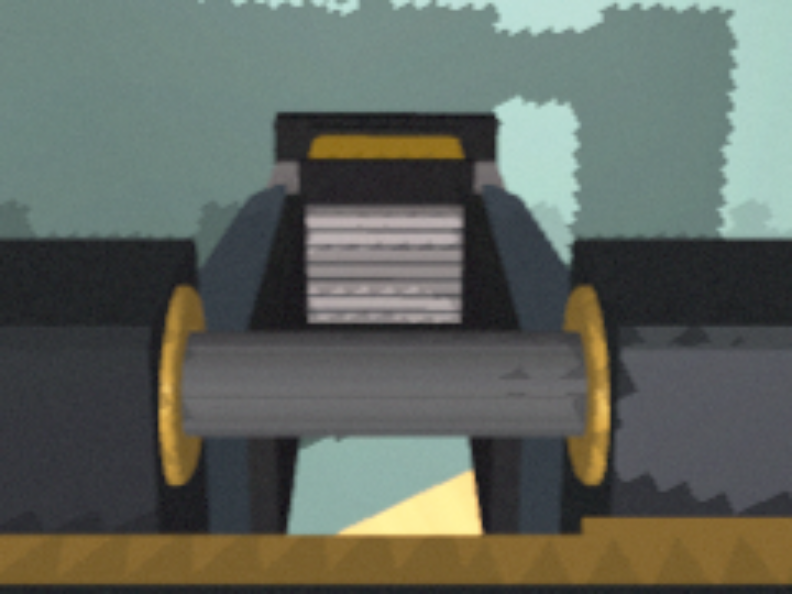

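```bash
python3 -c "
from h import *
im=save('side','s6')
s=monitor.state(); R0=R.from_euler('xyz',s['ee_rot'],degrees=True)
x0,y0=290,130
c=cv2.resize(im[y0:y0+75,x0:x0+100],None,fx=8,fy=8,interpolation=cv2.INTER_CUBIC)
for P,col in (([-12.6,0,0],(255,0,0)),([12.6,0,0],(255,0,0)),([0,0,0],(0,255,0))):
  q=proj('side',[R0.apply(P)+s['ee_pos']])[0]; print(q); cv2.circle(c,(int((q[0]-x0)*8),int((q[1]-y0)*8)),5,col,2)
a=np.radians(-28.2); X=np.array([np.cos(a),np.sin(a),0]);Y=np.array([-X[1],X[0],0])
for z in (0,40):
  h=(22.5,19) if z==0 else (22.5,10)
  p=proj('side',[np.array([493,-325,z])+i*h[0]*X+j*h[1]*Y for i,j in ((1,1),(1,-1),(-1,-1),(-1,1))])
  cv2.polylines(c,[((p-[x0,y0])*8).astype(int)],True,(255,255,0))
cv2.imwrite('pics/s6c.png',c[:,:,::-1])
"
```

```text
[326.07967663 173.01869742]
[316.99882763 170.27090535]
[321.52196423 171.63957021]
```

View pics/s6c.png

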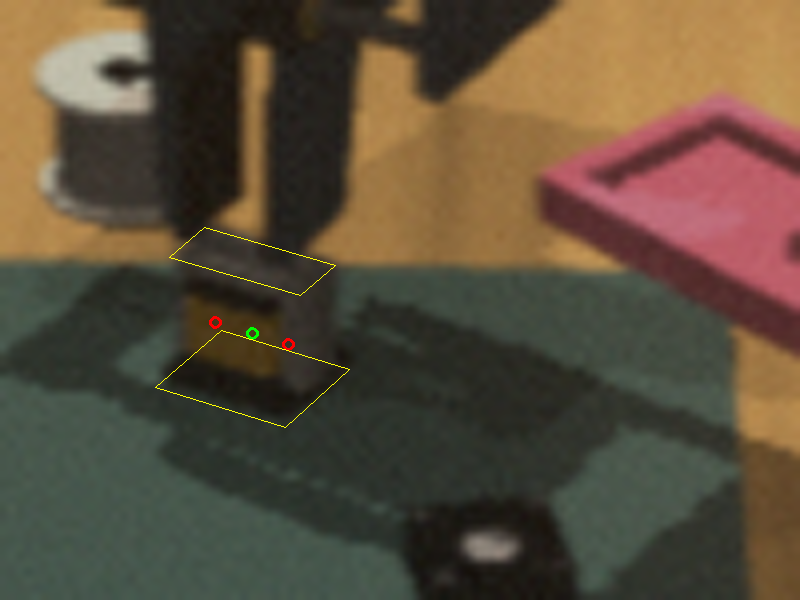

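```bash
python3 -c "
from h import *
print(env.tcp_to_grasp, [a for a in dir(env) if not a.startswith('_')])
T=cams.camera_params('wrist')['tool_from_camera']
for w in (91.2,25.2):
  for dz in (0,10,20,25,30,35): print(w,dz,proj('wrist',[[sx*w/2,sy*16,-dz] for sx in(-1,1) for sy in (-1,1)],T).round(0).tolist())
im=cv2.imread('pics/w3.png');cv2.imwrite('pics/w3c.png',cv2.resize(im[200:380,200:450],None,fx=3.2,fy=3.2))
"
```

```text
18.8 ['Unreachable', 'job_done', 'tcp_to_grasp']
91.2 0 [[255.0, 243.0], [257.0, 290.0], [399.0, 243.0], [396.0, 291.0]]
91.2 10 [[251.0, 248.0], [254.0, 297.0], [402.0, 248.0], [400.0, 297.0]]
91.2 20 [[248.0, 252.0], [251.0, 304.0], [406.0, 252.0], [403.0, 304.0]]
91.2 25 [[246.0, 255.0], [249.0, 307.0], [408.0, 255.0], [405.0, 307.0]]
91.2 30 [[244.0, 257.0], [247.0, 311.0], [410.0, 258.0], [407.0, 311.0]]
91.2 35 [[241.0, 260.0], [245.0, 315.0], [413.0, 260.0], [409.0, 315.0]]
25.2 0 [[307.0, 243.0], [308.0, 291.0], [347.0, 243.0], [346.0, 291.0]]
25.2 10 [[306.0, 248.0], [307.0, 297.0], [348.0, 248.0], [347.0, 297.0]]
25.2 20 [[305.0, 252.0], [306.0, 304.0], [349.0, 252.0], [348.0, 304.0]]
25.2 25 [[305.0, 255.0], [305.0, 307.0], [349.0, 255.0], [348.0, 307.0]]
25.2 30 [[304.0, 257.0], [305.0, 311.0], [350.0, 258.0], [349.0, 311.0]]
25.2 35 [[303.0, 260.0], [304.0, 315.0], [351.0, 260.0], [350.0, 315.0]]
```

View pics/w3c.png

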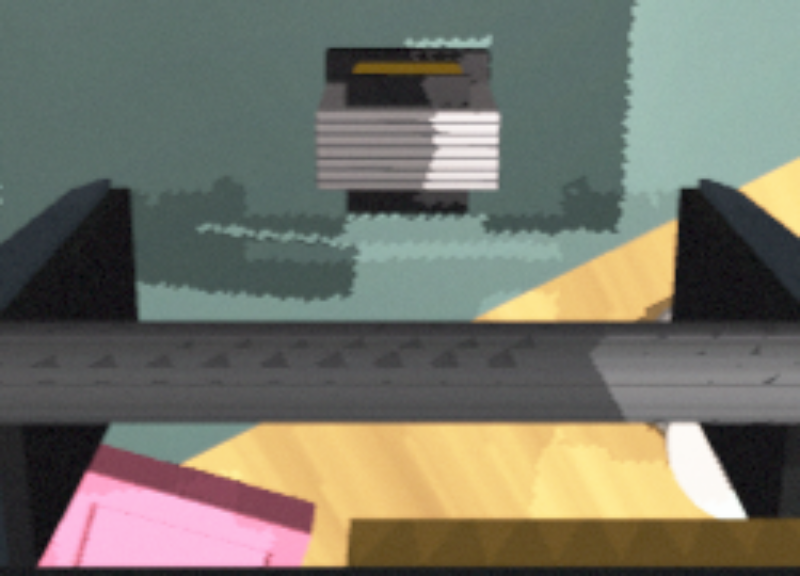

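```bash
python3 -c "
from h import *
im=save('side','s7')
s=monitor.state(); R0=R.from_euler('xyz',s['ee_rot'],degrees=True)
x0,y0=300,135
c=cv2.resize(im[y0:y0+50,x0:x0+60],None,fx=12,fy=12,interpolation=cv2.INTER_CUBIC)
for dz,col in ((25,(255,0,0)),(33,(0,255,0)),(40,(0,0,255))):
  for sx in (-1,1):
    Q=[[sx*12.6,-16,-dz],[sx*12.6,16,-dz],[sx*26,16,-dz],[sx*26,-16,-dz]]
    p=proj('side',R0.apply(Q)+s['ee_pos']); cv2.polylines(c,[((p-[x0,y0])*12).astype(int)],True,col)
cv2.imwrite('pics/s7c.png',c[:,:,::-1])
"
```

```text
(no output)
```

View pics/s7c.png

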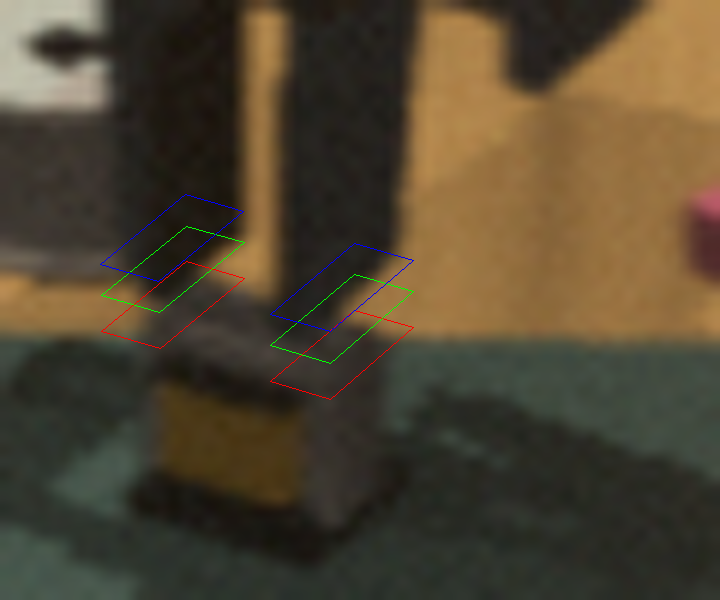

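Request:
apply_moves:
  plan:
    - {"fingers":9.1,"x":0,"y":0,"z":0,"wx":0,"wy":0,"wz":0}
    - {"fingers":9.1,"x":0,"y":0,"z":0,"wx":0,"wy":0,"wz":0}
    - {"fingers":9.1,"x":0,"y":0,"z":0,"wx":0,"wy":0,"wz":0}
    - {"fingers":9.1,"x":0,"y":0,"z":0,"wx":0,"wy":0,"wz":0}
    - {"fingers":9.1,"x":0,"y":0,"z":0,"wx":0,"wy":0,"wz":0}
    - {"fingers":9.1,"x":0,"y":0,"z":0.5,"wx":0,"wy":0,"wz":0}
    - {"fingers":9.1,"x":0,"y":0,"z":1.0,"wx":0,"wy":0,"wz":0}
    - {"fingers":9.1,"x":0,"y":0,"z":1.0,"wx":0,"wy":0,"wz":0}

```text
time_s: 6.1
ee_pos: [492.4, -324.4, 4.6]
ee_rot: [180.0, 0.1, -28.3]
force: [-0.2, -0.3, 0.0]
gripper_width: 86.1
```

```bash
python3 g.py 493 -325 -18 -28.2
```

```text
t 6.1 [ 492.4 -324.4    4.6] [ 1.7999e+02  7.0000e-02 -2.8290e+01] w 86.1 F [-0.2 -0.3  0. ] q [-34.  29. 101.  -0.  51.  -6.]
{'x': 0.08, 'y': 0.02, 'z': 2.26, 'wx': 0.01, 'wy': 0.07, 'wz': -0.09}
```

Request:
apply_moves:
  plan:
    - {"fingers":8.5,"x":0.1,"y":0,"z":1,"wx":0,"wy":0,"wz":0}
    - {"fingers":7,"x":0.1,"y":0,"z":2,"wx":0,"wy":0,"wz":0}
    - {"fingers":6,"x":0.1,"y":0,"z":2.25,"wx":0,"wy":0,"wz":0}
    - {"fingers":5,"x":0.1,"y":0,"z":2.25,"wx":0,"wy":0,"wz":0}
    - {"fingers":3.5,"x":0.1,"y":0,"z":2.25,"wx":0,"wy":0,"wz":0}
    - {"fingers":3.5,"x":0.1,"y":0,"z":2.25,"wx":0,"wy":0,"wz":0}
    - {"fingers":3.5,"x":0.1,"y":0,"z":2.25,"wx":0,"wy":0,"wz":0}
    - {"fingers":3.5,"x":0.1,"y":0,"z":2.25,"wx":0,"wy":0,"wz":0}
  newtons: 30

```text
time_s: 6.9
ee_pos: [493.5, -325.1, -17.5]
ee_rot: [180.0, 0.0, -28.3]
force: [-0.6, -0.5, 1.0]
gripper_width: 44.7
```

```bash
python3 g.py 493 -325 0 -28.2; python3 -c "
from h import *
im=save('wrist','w8');
c=im[200:380,210:450];a=cv2.resize(c,None,fx=1.6,fy=1.6)
im=save('side','s8'); b=cv2.resize(im[130:202,290:390],None,fx=4,fy=4)
cv2.imwrite('pics/w8c.png',np.hstack([a,b[:288]])[:,:,::-1])"
```

```text
t 6.9 [ 493.5 -325.1  -17.5] [ 1.7999e+02  2.0000e-02 -2.8290e+01] w 44.7 F [-0.6 -0.5  1. ] q [-34.  30. 102.  -0.  48.  -6.]
{'x': -0.05, 'y': 0.02, 'z': -1.75, 'wx': 0.01, 'wy': 0.02, 'wz': -0.09}
```

View pics/w8c.png

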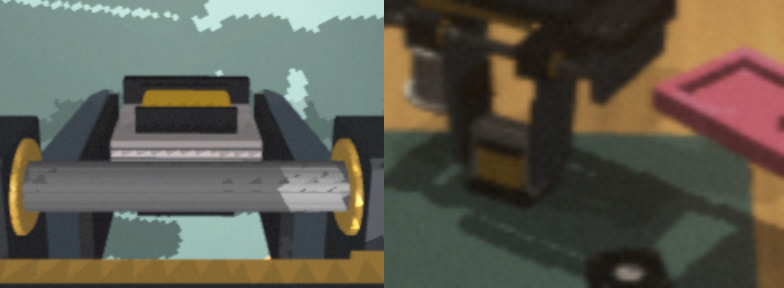

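Request:
apply_moves:
  plan:
    - {"fingers":3.5,"x":0,"y":0,"z":-1,"wx":0,"wy":0,"wz":0}
    - {"fingers":3.5,"x":0,"y":0,"z":-3,"wx":0,"wy":0,"wz":0}
    - {"fingers":3.5,"x":0,"y":0,"z":-5.5,"wx":0,"wy":0,"wz":0}
    - {"fingers":3.5,"x":0,"y":0,"z":-7.75,"wx":0,"wy":0,"wz":0}
    - {"fingers":3.5,"x":0,"y":0,"z":-7.75,"wx":0,"wy":0,"wz":0}

```text
time_s: 7.5
ee_pos: [495.6, -326.4, 63.4]
ee_rot: [179.9, -0.4, -28.3]
force: [0.3, -0.1, -2.0]
gripper_width: 44.8
```

```bash
python3 g.py 650.7 -235.2 60 12.1
```

```text
t 7.5 [ 495.6 -326.4   63.4] [179.94  -0.37 -28.29] w 44.8 F [ 0.3 -0.1 -2. ] q [-34.  25.  97.  -0.  58.  -6.]
{'x': 9.33, 'y': -15.39, 'z': 0.38, 'wx': 0.19, 'wy': -0.34, 'wz': -40.39}
```

Request:
apply_moves:
  plan:
    - {"fingers":3.5,"x":1.5,"y":-2.5,"z":0.3,"wx":0,"wy":0,"wz":-6}
    - {"fingers":3.5,"x":3.7,"y":-6,"z":0.3,"wx":0.2,"wy":-0.3,"wz":-14}
    - {"fingers":3.5,"x":5.5,"y":-9.5,"z":0.3,"wx":0.2,"wy":-0.3,"wz":-22}
    - {"fingers":3.5,"x":7.5,"y":-12.5,"z":0.3,"wx":0.2,"wy":-0.3,"wz":-30}
    - {"fingers":3.5,"x":8.7,"y":-14.4,"z":0.3,"wx":0.2,"wy":-0.3,"wz":-37}
    - {"fingers":3.5,"x":9.3,"y":-15.4,"z":0.3,"wx":0.2,"wy":-0.3,"wz":-40.4}
    - {"fingers":3.5,"x":9.3,"y":-15.4,"z":0.3,"wx":0.2,"wy":-0.3,"wz":-40.4}
    - {"fingers":3.5,"x":9.3,"y":-15.4,"z":0.3,"wx":0.2,"wy":-0.3,"wz":-40.4}

```text
time_s: 8.3
ee_pos: [649.2, -234.7, 59.4]
ee_rot: [-179.9, 0.1, 12.1]
force: [-0.1, 0.1, -2.0]
gripper_width: 44.3
```

```bash
python3 g.py 650.7 -235.2 -10 12.1;python3 -c "
from h import *
save('wrist','w9')"
```

```text
t 8.3 [ 649.2 -234.7   59.4] [-1.7993e+02  1.2000e-01  1.2060e+01] w 44.3 F [-0.1  0.1 -2. ] q [-21.  34.  82.  -0.  64. -33.]
{'x': 0.15, 'y': 0.09, 'z': 6.94, 'wx': -0.07, 'wy': 0.12, 'wz': -0.04}
```

View pics/w9.png

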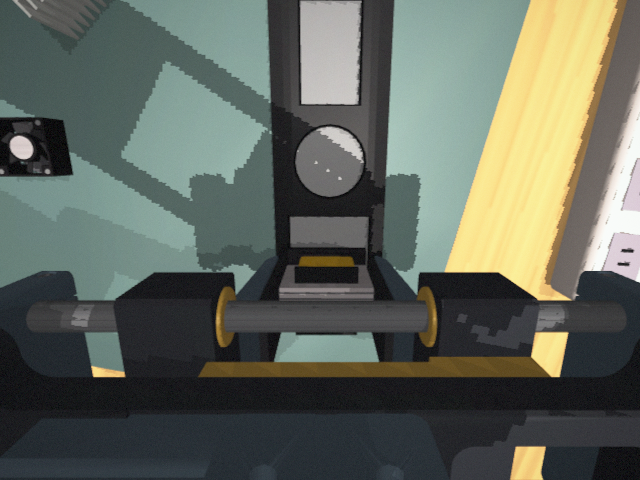

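Request:
apply_moves:
  plan:
    - {"fingers":3.5,"x":0.15,"y":0.1,"z":2,"wx":0,"wy":0.1,"wz":0}
    - {"fingers":3.5,"x":0.15,"y":0.1,"z":4,"wx":0,"wy":0.1,"wz":0}
    - {"fingers":3.5,"x":0.15,"y":0.1,"z":5.5,"wx":0,"wy":0.1,"wz":0}
    - {"fingers":3.5,"x":0.15,"y":0.1,"z":6.4,"wx":0,"wy":0.1,"wz":0}
    - {"fingers":3.5,"x":0.15,"y":0.1,"z":6.7,"wx":0,"wy":0.1,"wz":0}
    - {"fingers":3.5,"x":0.15,"y":0.1,"z":6.7,"wx":0,"wy":0.1,"wz":0}
    - {"fingers":3.5,"x":0.15,"y":0.1,"z":6.7,"wx":0,"wy":0.1,"wz":0}

```text
time_s: 9.05
ee_pos: [651.3, -236.0, -6.3]
ee_rot: [-180.0, -0.1, 12.0]
force: [-1.2, -0.2, -2.8]
gripper_width: 44.6
```

```bash
python3 g.py 650.7 -235.2 -10.5 12.1
```

```text
t 9.05 [ 651.3 -236.    -6.3] [-1.800e+02 -9.000e-02  1.203e+01] w 44.6 F [-1.2 -0.2 -2.8] q [-21.  37.  86.   0.  57. -33.]
{'x': -0.04, 'y': -0.09, 'z': 0.42, 'wx': -0.0, 'wy': -0.09, 'wz': -0.07}
```

Request:
apply_moves:
  plan:
    - {"fingers":3.5,"x":0,"y":-0.1,"z":0.2,"wx":0,"wy":-0.1,"wz":0}
    - {"fingers":3.5,"x":0,"y":-0.1,"z":0.4,"wx":0,"wy":-0.1,"wz":0}
    - {"fingers":3.5,"x":0,"y":-0.1,"z":0.4,"wx":0,"wy":-0.1,"wz":0}

```text
time_s: 9.35
ee_pos: [651.0, -234.9, -10.3]
ee_rot: [-180.0, 0.0, 12.0]
force: [-0.3, 0.7, -3.0]
gripper_width: 45.1
```

```bash
python3 g.py 650.7 -235.2 -11.5 12.1;python3 -c "
from h import *
im=save('wrist','w10'); cv2.imwrite('pics/w10c.png',cv2.resize(im[120:380,210:450],None,fx=2.2,fy=2.2)[:,:,::-1])"
```

```text
t 9.35 [ 651.  -234.9  -10.3] [-1.800e+02  1.000e-02  1.203e+01] w 45.1 F [-0.3  0.7 -3. ] q [-21.  37.  86.  -0.  56. -33.]
{'x': -0.04, 'y': 0.02, 'z': 0.12, 'wx': -0.0, 'wy': 0.01, 'wz': -0.07}
```

View pics/w10c.png

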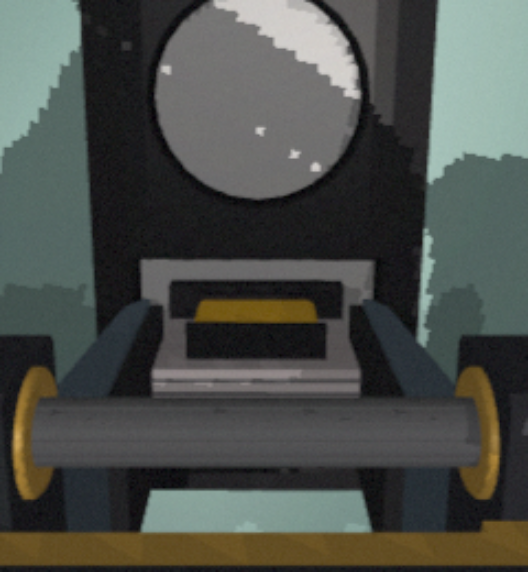

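Request:
apply_moves:
  plan:
    - {"fingers":3.5,"x":0,"y":0,"z":0.1,"wx":0,"wy":0,"wz":0}
    - {"fingers":3.5,"x":0,"y":0,"z":0.1,"wx":0,"wy":0,"wz":0}

```text
time_s: 9.6
ee_pos: [651.2, -235.0, -10.5]
ee_rot: [180.0, -0.0, 12.0]
force: [-0.4, 0.9, 2.4]
gripper_width: 44.7
```

Request:
apply_moves:
  plan:
    - {"fingers":5,"x":0,"y":0,"z":0,"wx":0,"wy":0,"wz":0}
    - {"fingers":7,"x":0,"y":0,"z":0,"wx":0,"wy":0,"wz":0}
    - {"fingers":7,"x":0,"y":0,"z":0,"wx":0,"wy":0,"wz":0}
    - {"fingers":7,"x":0,"y":0,"z":-0.5,"wx":0,"wy":0,"wz":0}
    - {"fingers":8,"x":0,"y":0,"z":-3,"wx":0,"wy":0,"wz":0}
    - {"fingers":9.1,"x":0,"y":0,"z":-6,"wx":0,"wy":0,"wz":0}
    - {"fingers":9.1,"x":0,"y":0,"z":-9,"wx":0,"wy":0,"wz":0}

```text
time_s: 10.3
ee_pos: [651.1, -234.9, 80.5]
ee_rot: [180.0, 0.0, 12.0]
force: [0.1, 0.0, -0.3]
gripper_width: 89.7
```

```bash
python3 g.py 451.1 -97.3 60 -36;python3 -c "
from h import *
im=save('side','s10'); cv2.imwrite('pics/s10c.png',cv2.resize(im[130:280,180:380],None,fx=4,fy=4)[:,:,::-1])"
```

```text
t 10.3 [ 651.1 -234.9   80.5] [1.800e+02 1.000e-02 1.203e+01] w 89.7 F [ 0.1  0.  -0.3] q [-21.  33.  81.  -0.  67. -33.]
{'x': -16.69, 'y': -17.63, 'z': 2.05, 'wx': 0.0, 'wy': 0.01, 'wz': 48.03}
```

View pics/s10c.png

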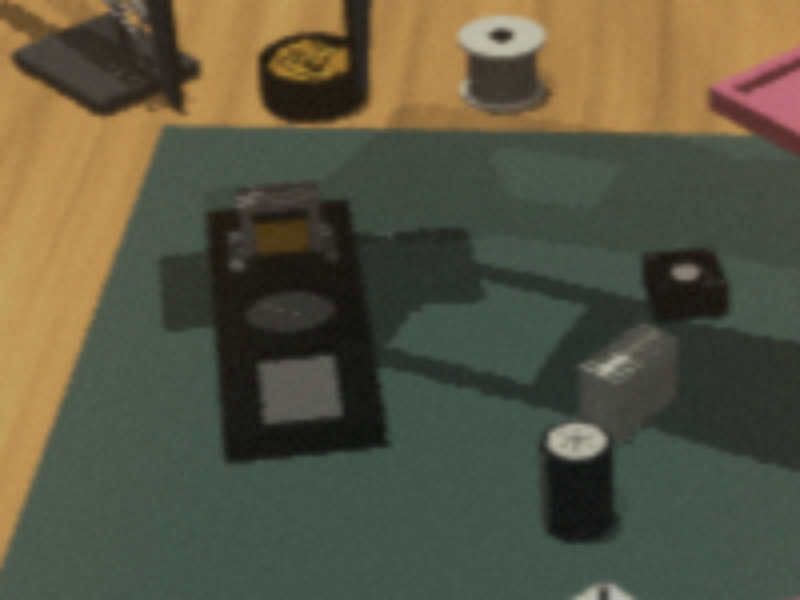

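Request:
apply_moves:
  plan:
    - {"fingers":9.1,"x":-16.7,"y":-17.6,"z":2,"wx":0,"wy":0,"wz":48}
    - {"fingers":9.1,"x":-16.7,"y":-17.6,"z":2,"wx":0,"wy":0,"wz":48}
    - {"fingers":9.1,"x":-16.7,"y":-17.6,"z":2,"wx":0,"wy":0,"wz":48}
    - {"fingers":9.1,"x":-16.7,"y":-17.6,"z":2,"wx":0,"wy":0,"wz":48}
    - {"fingers":9.1,"x":-16.7,"y":-17.6,"z":2,"wx":0,"wy":0,"wz":48}
    - {"fingers":9.1,"x":-16.7,"y":-17.6,"z":2,"wx":0,"wy":0,"wz":48}
    - {"fingers":9.1,"x":-16.7,"y":-17.6,"z":2,"wx":0,"wy":0,"wz":48}
    - {"fingers":9.1,"x":-16.7,"y":-17.6,"z":2,"wx":0,"wy":0,"wz":48}

```text
time_s: 11.15
ee_pos: [455.7, -99.3, 65.0]
ee_rot: [-179.8, -0.7, -35.9]
force: [0.4, -0.2, 0.2]
gripper_width: 90.9
```

```bash
python3 g.py 451.1 -97.3 -18 -36;python3 -c "
from h import *
im=save('wrist','w11'); cv2.imwrite('pics/w11c.png',cv2.resize(im[120:380,210:450],None,fx=2.2,fy=2.2)[:,:,::-1])"
```

```text
t 11.15 [455.7 -99.3  65. ] [-179.81   -0.69  -35.86] w 90.9 F [ 0.4 -0.2  0.2] q [-14.  15. 114.  -0.  51.  22.]
{'x': -0.59, 'y': 0.14, 'z': 8.3, 'wx': -0.19, 'wy': -0.69, 'wz': 0.14}
```

View pics/w11c.png

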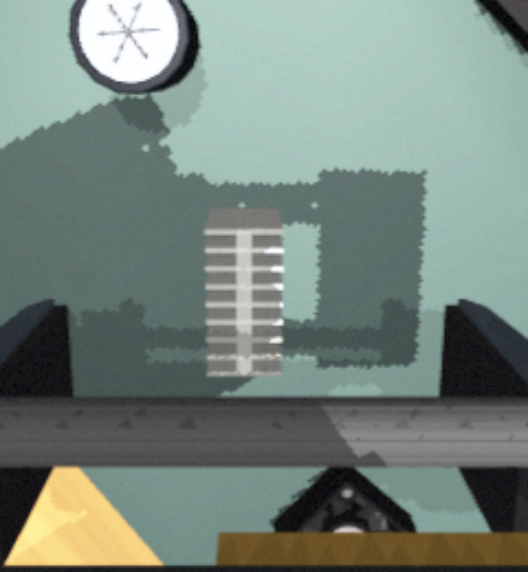

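Request:
apply_moves:
  plan:
    - {"fingers":9.1,"x":-0.6,"y":0.15,"z":3,"wx":-0.2,"wy":-0.7,"wz":0}
    - {"fingers":8,"x":-0.6,"y":0.15,"z":6,"wx":-0.2,"wy":-0.7,"wz":0}
    - {"fingers":7,"x":-0.6,"y":0.15,"z":8.3,"wx":-0.2,"wy":-0.7,"wz":0}
    - {"fingers":6,"x":-0.6,"y":0.15,"z":8.3,"wx":-0.2,"wy":-0.7,"wz":0}
    - {"fingers":5,"x":-0.6,"y":0.15,"z":8.3,"wx":-0.2,"wy":-0.7,"wz":0}
    - {"fingers":4,"x":-0.6,"y":0.15,"z":8.3,"wx":-0.2,"wy":-0.7,"wz":0}
    - {"fingers":3,"x":-0.6,"y":0.15,"z":8.3,"wx":-0.2,"wy":-0.7,"wz":0}
    - {"fingers":1.8,"x":-0.6,"y":0.15,"z":8.3,"wx":-0.2,"wy":-0.7,"wz":0}
  newtons: 15

```text
time_s: 12.0
ee_pos: [451.8, -97.6, -17.3]
ee_rot: [-180.0, -0.1, -35.9]
force: [0.5, -0.4, -0.2]
gripper_width: 37.7
```

Request:
apply_moves:
  plan:
    - {"fingers":1.8,"x":0,"y":0,"z":0,"wx":0,"wy":0,"wz":0}
    - {"fingers":1.8,"x":0,"y":0,"z":0,"wx":0,"wy":0,"wz":0}
    - {"fingers":1.8,"x":0,"y":0,"z":0,"wx":0,"wy":0,"wz":0}
  newtons: 25

```text
time_s: 12.3
ee_pos: [452.3, -97.8, -16.7]
ee_rot: [-179.9, -0.1, -35.9]
force: [-0.4, -0.7, 5.0]
gripper_width: 24.6
```

```bash
python3 g.py 621.5 -99.3 60 12.1
```

```text
t 12.3 [452.3 -97.8 -16.7] [-1.7994e+02 -1.4000e-01 -3.5880e+01] w 24.6 F [-0.4 -0.7  5. ] q [-14.  21. 119.  -0.  39.  22.]
{'x': 13.82, 'y': -9.8, 'z': -7.63, 'wx': 0.01, 'wy': -0.16, 'wz': -47.98}
```

Request:
apply_moves:
  plan:
    - {"fingers":1.8,"x":0,"y":0,"z":-1,"wx":0,"wy":0,"wz":0}
    - {"fingers":1.8,"x":0,"y":0,"z":-3,"wx":0,"wy":0,"wz":0}
    - {"fingers":1.8,"x":0,"y":0,"z":-5.5,"wx":0,"wy":0,"wz":0}
    - {"fingers":1.8,"x":1,"y":-0.7,"z":-7.6,"wx":0,"wy":0,"wz":-6}
    - {"fingers":1.8,"x":3,"y":-2.2,"z":-7.6,"wx":0,"wy":0,"wz":-13}
    - {"fingers":1.8,"x":6,"y":-4.3,"z":-7.6,"wx":0,"wy":0,"wz":-21}
    - {"fingers":1.8,"x":9,"y":-6.4,"z":-7.6,"wx":0,"wy":0,"wz":-29}
    - {"fingers":1.8,"x":11.5,"y":-8.2,"z":-7.6,"wx":0,"wy":0,"wz":-37}

```text
time_s: 13.1
ee_pos: [595.0, -98.7, 60.2]
ee_rot: [180.0, -0.2, 1.5]
force: [0.2, -0.0, -0.3]
gripper_width: 24.8
```

```bash
python3 g.py 621.5 -99.3 60 12.1
```

```text
t 13.1 [595.  -98.7  60.2] [179.95  -0.19   1.45] w 24.8 F [ 0.2 -0.  -0.3] q [-11.  26.  96.  -0.  58. -12.]
{'x': 2.65, 'y': 0.13, 'z': 0.03, 'wx': 0.07, 'wy': -0.19, 'wz': -10.65}
```

Request:
apply_moves:
  plan:
    - {"fingers":1.8,"x":1.6,"y":0.1,"z":0,"wx":0.1,"wy":-0.2,"wz":-6}
    - {"fingers":1.8,"x":2.65,"y":0.15,"z":0,"wx":0.1,"wy":-0.2,"wz":-10.6}
    - {"fingers":1.8,"x":2.65,"y":0.15,"z":0,"wx":0.1,"wy":-0.2,"wz":-10.6}
    - {"fingers":1.8,"x":2.65,"y":0.15,"z":0,"wx":0.1,"wy":-0.2,"wz":-10.6}

```text
time_s: 13.5
ee_pos: [620.7, -99.4, 60.2]
ee_rot: [-179.9, 0.1, 12.0]
force: [0.2, 0.0, -0.8]
gripper_width: 25.1
```

```bash
python3 g.py 621.5 -99.3 -9 12.1;python3 -c "
from h import *
im=save('wrist','w12'); cv2.imwrite('pics/w12c.png',cv2.resize(im[120:380,210:450],None,fx=2.2,fy=2.2)[:,:,::-1])
im=save('side','s12'); cv2.imwrite('pics/s12c.png',cv2.resize(im[130:280,180:380],None,fx=4,fy=4)[:,:,::-1])"
```

```text
t 13.5 [620.7 -99.4  60.2] [-1.7994e+02  8.0000e-02  1.1960e+01] w 25.1 F [ 0.2  0.  -0.8] q [-10.  28.  92.   0.  60. -22.]
{'x': 0.08, 'y': 0.02, 'z': 6.92, 'wx': -0.06, 'wy': 0.08, 'wz': -0.14}
```

View pics/w12c.png

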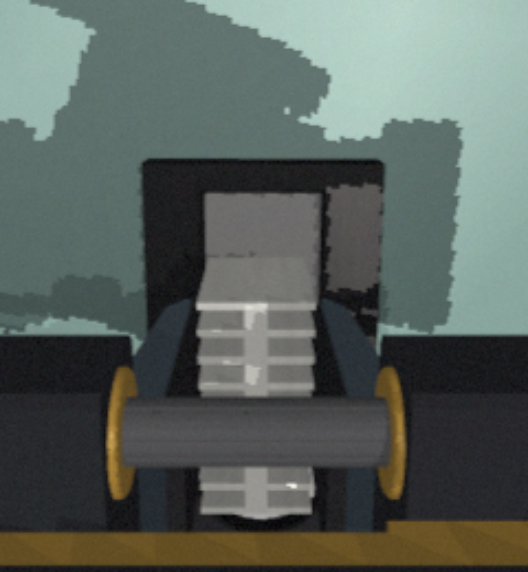

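View pics/s12c.png

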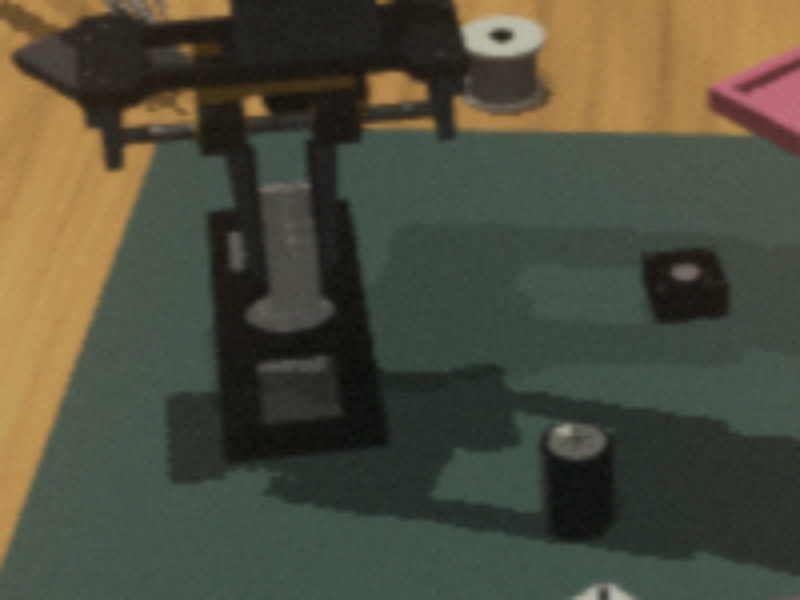

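```bash
python3 -c "
from h import *
T=cams.camera_params('wrist')['tool_from_camera']
print((proj('wrist',[[x,y,-56.7] for x in (-12.5,12.5) for y in (-25,25)],T)-[210,120])*2.2)"
```

```text
[[194.40093599 299.76636107]
 [198.77467379 510.57999944]
 [313.23858992 299.84375874]
 [308.87756666 510.67295813]]
```

Request:
apply_moves:
  plan:
    - {"fingers":1.8,"x":0.1,"y":0,"z":2,"wx":0,"wy":0.1,"wz":0}
    - {"fingers":1.8,"x":0.1,"y":0,"z":4,"wx":0,"wy":0.1,"wz":0}
    - {"fingers":1.8,"x":0.1,"y":0,"z":5.5,"wx":0,"wy":0.1,"wz":0}
    - {"fingers":1.8,"x":0.1,"y":0,"z":6.3,"wx":0,"wy":0.1,"wz":0}
    - {"fingers":1.8,"x":0.1,"y":0,"z":6.6,"wx":0,"wy":0.1,"wz":0}
    - {"fingers":1.8,"x":0.1,"y":0,"z":6.6,"wx":0,"wy":0.1,"wz":0}

```text
time_s: 14.2
ee_pos: [621.3, -99.2, -5.4]
ee_rot: [-179.9, -0.0, 12.0]
force: [-0.3, 0.1, -0.5]
gripper_width: 25.1
```

```bash
python3 g.py 621.5 -99.3 -9.5 12.1;python3 -c "
from h import *
im=save('wrist','w13'); cv2.imwrite('pics/w13c.png',cv2.resize(im[120:380,210:450],None,fx=2.2,fy=2.2)[:,:,::-1])"
```

```text
t 14.2 [621.3 -99.2  -5.4] [-1.7995e+02 -4.0000e-02  1.1960e+01] w 25.1 F [-0.3  0.1 -0.5] q [-10.  32.  96.   0.  52. -22.]
{'x': 0.02, 'y': 0.02, 'z': 0.41, 'wx': -0.05, 'wy': -0.04, 'wz': -0.14}
```

View pics/w13c.png

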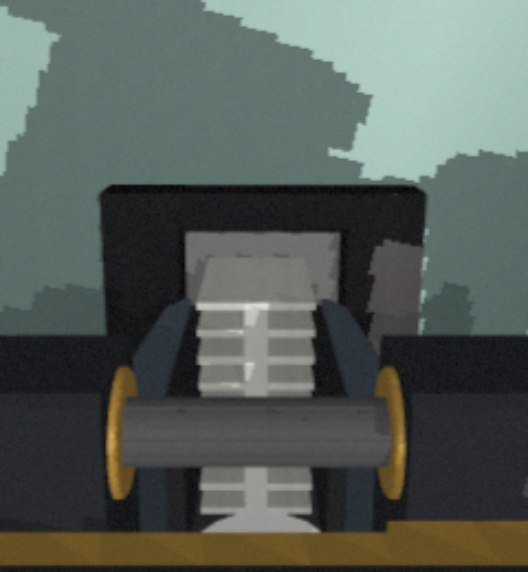

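Request:
apply_moves:
  plan:
    - {"fingers":1.8,"x":0,"y":0,"z":0.2,"wx":0,"wy":0,"wz":0}
    - {"fingers":1.8,"x":0,"y":0,"z":0.35,"wx":0,"wy":0,"wz":0}
    - {"fingers":1.8,"x":0,"y":0,"z":0.35,"wx":0,"wy":0,"wz":0}
    - {"fingers":1.8,"x":0,"y":0,"z":0.4,"wx":0,"wy":0,"wz":0}
    - {"fingers":1.8,"x":0,"y":0,"z":0.4,"wx":0,"wy":0,"wz":0}

```text
time_s: 14.75
ee_pos: [621.7, -99.3, -8.9]
ee_rot: [-180.0, -0.1, 12.0]
force: [0.5, 0.4, -0.8]
gripper_width: 24.9
```

Request:
apply_moves:
  plan:
    - {"fingers":1.8,"x":0,"y":0,"z":0.1,"wx":0,"wy":0,"wz":0}
    - {"fingers":1.8,"x":0,"y":0,"z":0.1,"wx":0,"wy":0,"wz":0}

```text
time_s: 14.95
ee_pos: [621.9, -99.2, -9.7]
ee_rot: [-180.0, -0.1, 12.0]
force: [-0.4, -0.3, 1.2]
gripper_width: 24.7
```

Request:
apply_moves:
  plan:
    - {"fingers":3.5,"x":0,"y":0,"z":0,"wx":0,"wy":0,"wz":0}
    - {"fingers":5.5,"x":0,"y":0,"z":0,"wx":0,"wy":0,"wz":0}
    - {"fingers":5.5,"x":0,"y":0,"z":0,"wx":0,"wy":0,"wz":0}
    - {"fingers":5.5,"x":0,"y":0,"z":-0.5,"wx":0,"wy":0,"wz":0}
    - {"fingers":6,"x":0,"y":0,"z":-3,"wx":0,"wy":0,"wz":0}
    - {"fingers":7.5,"x":0,"y":0,"z":-6,"wx":0,"wy":0,"wz":0}
    - {"fingers":9.1,"x":0,"y":0,"z":-8,"wx":0,"wy":0,"wz":0}

```text
time_s: 15.65
ee_pos: [622.7, -99.5, 72.6]
ee_rot: [180.0, -0.3, 12.0]
force: [0.4, -0.3, 0.2]
gripper_width: 73.0
```

```bash
python3 g.py 474.2 -10.1 60 12.1;python3 -c "
from h import *
im=save('side','s14'); cv2.imwrite('pics/s14c.png',cv2.resize(im[130:280,180:380],None,fx=3,fy=3)[:,:,::-1])"
```

```text
t 15.65 [622.7 -99.5  72.6] [179.97  -0.25  11.97] w 73.0 F [ 0.4 -0.3  0.2] q [-10.  28.  91.   0.  61. -22.]
{'x': -12.68, 'y': -11.83, 'z': 1.2, 'wx': 0.03, 'wy': -0.25, 'wz': -0.13}
```

View pics/s14c.png

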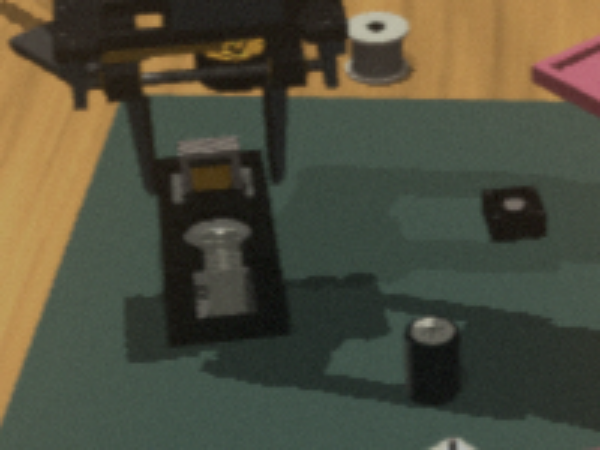

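Request:
apply_moves:
  plan:
    - {"fingers":9.1,"x":-12.7,"y":-11.8,"z":1.2,"wx":0,"wy":-0.2,"wz":0}
    - {"fingers":9.1,"x":-12.7,"y":-11.8,"z":1.2,"wx":0,"wy":-0.2,"wz":0}
    - {"fingers":9.1,"x":-12.7,"y":-11.8,"z":1.2,"wx":0,"wy":-0.2,"wz":0}
    - {"fingers":9.1,"x":-12.7,"y":-11.8,"z":1.2,"wx":0,"wy":-0.2,"wz":0}
    - {"fingers":9.1,"x":-12.7,"y":-11.8,"z":1.2,"wx":0,"wy":-0.2,"wz":0}
    - {"fingers":9.1,"x":-12.7,"y":-11.8,"z":1.2,"wx":0,"wy":-0.2,"wz":0}

```text
time_s: 16.3
ee_pos: [477.1, -10.8, 62.7]
ee_rot: [179.8, -0.5, 12.0]
force: [0.6, 0.3, 0.1]
gripper_width: 90.9
```

```bash
python3 g.py 474.2 -10.1 -14 12.1;python3 -c "
from h import *
im=save('wrist','w14'); cv2.imwrite('pics/w14c.png',cv2.resize(im[120:380,210:450],None,fx=2.2,fy=2.2)[:,:,::-1])"
```

```text
t 16.3 [477.1 -10.8  62.7] [179.8   -0.47  12.  ] w 90.9 F [0.6 0.3 0.1] q [ -3.  16. 112.  -0.  51. -15.]
{'x': -0.33, 'y': -0.16, 'z': 7.67, 'wx': 0.2, 'wy': -0.47, 'wz': -0.1}
```

View pics/w14c.png

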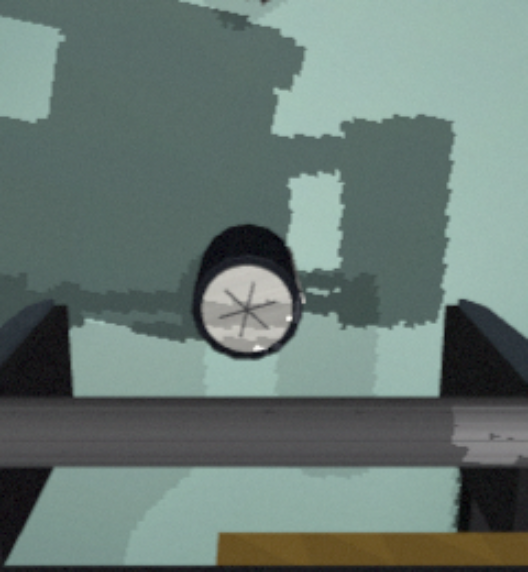

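Cap lies between the jaws (about 3 mm left, as the residual shows). Descend and close.

Request:
apply_moves:
  plan:
    - {"fingers":9.1,"x":-0.3,"y":-0.15,"z":3,"wx":0.2,"wy":-0.5,"wz":0}
    - {"fingers":8.5,"x":-0.3,"y":-0.15,"z":6,"wx":0.2,"wy":-0.5,"wz":0}
    - {"fingers":7.5,"x":-0.3,"y":-0.15,"z":7.65,"wx":0.2,"wy":-0.5,"wz":0}
    - {"fingers":6.5,"x":-0.3,"y":-0.15,"z":7.65,"wx":0.2,"wy":-0.5,"wz":0}
    - {"fingers":5.5,"x":-0.3,"y":-0.15,"z":7.65,"wx":0.2,"wy":-0.5,"wz":0}
    - {"fingers":4.5,"x":-0.3,"y":-0.15,"z":7.65,"wx":0.2,"wy":-0.5,"wz":0}
    - {"fingers":3.8,"x":-0.3,"y":-0.15,"z":7.65,"wx":0.2,"wy":-0.5,"wz":0}
    - {"fingers":2.8,"x":-0.3,"y":-0.15,"z":7.65,"wx":0.2,"wy":-0.5,"wz":0}
  newtons: 20

```text
time_s: 17.15
ee_pos: [475.9, -10.5, -13.0]
ee_rot: [180.0, -0.1, 12.0]
force: [0.8, -0.5, 0.0]
gripper_width: 40.1
```

Request:
apply_moves:
  plan:
    - {"fingers":2.8,"x":0,"y":0,"z":0,"wx":0,"wy":0,"wz":0}
    - {"fingers":2.8,"x":0,"y":0,"z":0,"wx":0,"wy":0,"wz":0}
    - {"fingers":2.8,"x":0,"y":0,"z":0,"wx":0,"wy":0,"wz":0}
  newtons: 20

```text
time_s: 17.45
ee_pos: [476.0, -10.4, -12.9]
ee_rot: [180.0, -0.1, 12.0]
force: [-0.2, -0.5, 0.5]
gripper_width: 34.6
```

```bash
python3 g.py 636.8 -170.2 75 12.1
```

```text
t 17.45 [476.  -10.4 -12.9] [ 1.7997e+02 -1.0000e-01  1.1970e+01] w 34.6 F [-0.2 -0.5  0.5] q [ -3.  22. 117.  -0.  41. -15.]
{'x': 12.43, 'y': 18.97, 'z': -8.75, 'wx': 0.03, 'wy': -0.1, 'wz': -0.13}
```

Request:
apply_moves:
  plan:
    - {"fingers":2.8,"x":0,"y":0,"z":-1,"wx":0,"wy":0,"wz":0}
    - {"fingers":2.8,"x":0,"y":0,"z":-3,"wx":0,"wy":0,"wz":0}
    - {"fingers":2.8,"x":0,"y":0,"z":-6,"wx":0,"wy":0,"wz":0}
    - {"fingers":2.8,"x":1,"y":1.5,"z":-8.7,"wx":0,"wy":0,"wz":0}
    - {"fingers":2.8,"x":3,"y":4.6,"z":-8.7,"wx":0,"wy":0,"wz":0}
    - {"fingers":2.8,"x":5.5,"y":8.3,"z":-8.7,"wx":0,"wy":0,"wz":0}
    - {"fingers":2.8,"x":8,"y":12,"z":-8.7,"wx":0,"wy":0,"wz":0}
    - {"fingers":2.8,"x":10.5,"y":16,"z":-8.7,"wx":0,"wy":0,"wz":0}

```text
time_s: 18.25
ee_pos: [612.8, -146.1, 75.4]
ee_rot: [180.0, -0.1, 12.0]
force: [1.6, 1.1, -0.9]
gripper_width: 34.8
```

```bash
python3 g.py 636.8 -170.2 75 12.1
```

```text
t 18.25 [ 612.8 -146.1   75.4] [ 1.7997e+02 -1.4000e-01  1.1990e+01] w 34.8 F [ 1.6  1.1 -0.9] q [-14.  28.  91.   0.  62. -26.]
{'x': 1.85, 'y': 2.85, 'z': 0.04, 'wx': 0.03, 'wy': -0.14, 'wz': -0.11}
```

Request:
apply_moves:
  plan:
    - {"fingers":2.8,"x":1.3,"y":2,"z":0,"wx":0,"wy":-0.1,"wz":0}
    - {"fingers":2.8,"x":1.85,"y":2.85,"z":0,"wx":0,"wy":-0.1,"wz":0}
    - {"fingers":2.8,"x":1.85,"y":2.85,"z":0.5,"wx":0,"wy":-0.1,"wz":0}
    - {"fingers":2.8,"x":1.85,"y":2.85,"z":2,"wx":0,"wy":-0.1,"wz":0}
    - {"fingers":2.8,"x":1.85,"y":2.85,"z":3,"wx":0,"wy":-0.1,"wz":0}
    - {"fingers":2.8,"x":1.85,"y":2.85,"z":3,"wx":0,"wy":-0.1,"wz":0}

```text
time_s: 18.85
ee_pos: [634.5, -168.6, 43.7]
ee_rot: [-179.9, 0.2, 12.0]
force: [-0.4, -0.1, -0.8]
gripper_width: 34.8
```

```bash
python3 g.py 636.8 -170.2 -4 12.1;python3 -c "
from h import *
im=save('wrist','w15'); cv2.imwrite('pics/w15c.png',cv2.resize(im[120:380,210:450],None,fx=2.2,fy=2.2)[:,:,::-1])"
```

```text
t 18.85 [ 634.5 -168.6   43.7] [-179.89    0.2    12.04] w 34.8 F [-0.4 -0.1 -0.8] q [-16.  32.  89.   0.  60. -28.]
{'x': 0.21, 'y': 0.22, 'z': 4.77, 'wx': -0.11, 'wy': 0.2, 'wz': -0.06}
```

View pics/w15c.png

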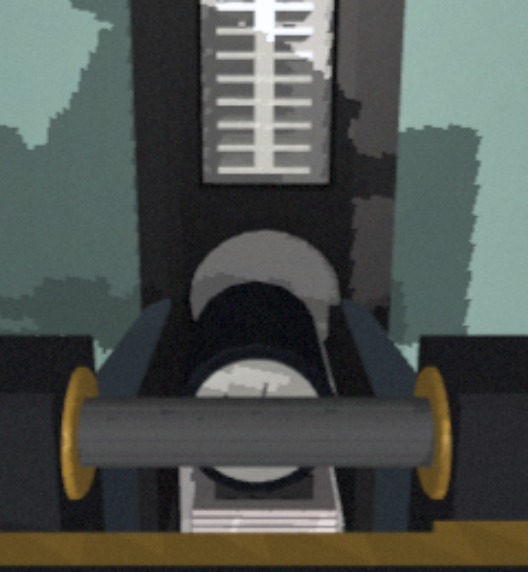

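Request:
apply_moves:
  plan:
    - {"fingers":2.8,"x":0.2,"y":0.2,"z":1.5,"wx":-0.1,"wy":0.2,"wz":0}
    - {"fingers":2.8,"x":0.2,"y":0.2,"z":3,"wx":-0.1,"wy":0.2,"wz":0}
    - {"fingers":2.8,"x":0.2,"y":0.2,"z":4.2,"wx":-0.1,"wy":0.2,"wz":0}
    - {"fingers":2.8,"x":0.2,"y":0.2,"z":4.7,"wx":-0.1,"wy":0.2,"wz":0}
    - {"fingers":2.8,"x":0.2,"y":0.2,"z":4.75,"wx":-0.1,"wy":0.2,"wz":0}
    - {"fingers":2.8,"x":0.2,"y":0.2,"z":4.75,"wx":-0.1,"wy":0.2,"wz":0}

```text
time_s: 19.5
ee_pos: [638.2, -170.5, -2.2]
ee_rot: [179.9, -0.2, 12.0]
force: [0.4, -1.2, -0.9]
gripper_width: 34.7
```

```bash
python3 g.py 636.8 -170.2 -5.9 12.1;python3 -c "
from h import *
im=save('wrist','w16'); cv2.imwrite('pics/w16c.png',cv2.resize(im[120:380,210:450],None,fx=2.2,fy=2.2)[:,:,::-1])"
```

```text
t 19.5 [ 638.2 -170.5   -2.2] [ 1.7992e+02 -1.6000e-01  1.2040e+01] w 34.7 F [ 0.4 -1.2 -0.9] q [-16.  34.  91.   0.  55. -28.]
{'x': -0.13, 'y': -0.06, 'z': 0.37, 'wx': 0.08, 'wy': -0.16, 'wz': -0.06}
```

View pics/w16c.png

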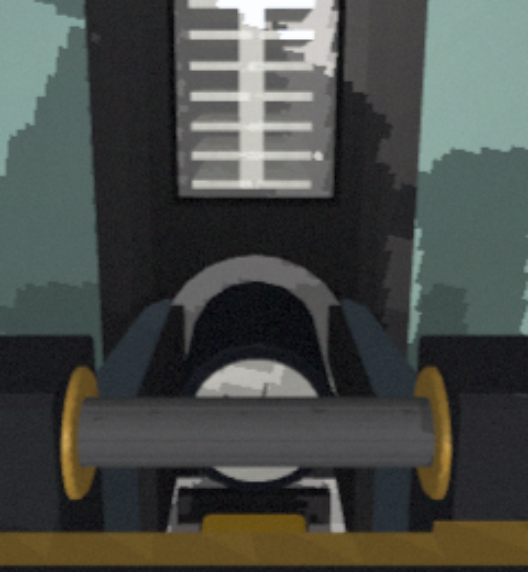

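Request:
apply_moves:
  plan:
    - {"fingers":2.8,"x":-0.1,"y":-0.05,"z":0.2,"wx":0.1,"wy":-0.1,"wz":0}
    - {"fingers":2.8,"x":-0.1,"y":-0.05,"z":0.35,"wx":0.1,"wy":-0.1,"wz":0}
    - {"fingers":2.8,"x":-0.1,"y":-0.05,"z":0.35,"wx":0.1,"wy":-0.1,"wz":0}
    - {"fingers":2.8,"x":-0.1,"y":-0.05,"z":0.38,"wx":0.1,"wy":-0.1,"wz":0}

```text
time_s: 19.95
ee_pos: [637.3, -170.3, -5.7]
ee_rot: [-180.0, -0.1, 12.0]
force: [-0.5, 0.1, 0.0]
gripper_width: 34.8
```

Request:
apply_moves:
  plan:
    - {"fingers":2.8,"x":0,"y":0,"z":0.05,"wx":0,"wy":0,"wz":0}
    - {"fingers":2.8,"x":0,"y":0,"z":0.05,"wx":0,"wy":0,"wz":0}

```text
time_s: 20.15
ee_pos: [637.3, -170.4, -5.8]
ee_rot: [-180.0, -0.1, 12.0]
force: [-0.7, -0.4, 1.8]
gripper_width: 34.7
```

Request:
apply_moves:
  plan:
    - {"fingers":4.5,"x":0,"y":0,"z":0,"wx":0,"wy":0,"wz":0}
    - {"fingers":6,"x":0,"y":0,"z":0,"wx":0,"wy":0,"wz":0}
    - {"fingers":6,"x":0,"y":0,"z":0,"wx":0,"wy":0,"wz":0}
    - {"fingers":6,"x":0,"y":0,"z":-0.5,"wx":0,"wy":0,"wz":0}
    - {"fingers":6.5,"x":0,"y":0,"z":-3,"wx":0,"wy":0,"wz":0}
    - {"fingers":8,"x":0,"y":0,"z":-6,"wx":0,"wy":0,"wz":0}
    - {"fingers":9.1,"x":0,"y":0,"z":-9,"wx":0,"wy":0,"wz":0}

```text
time_s: 20.85
ee_pos: [637.0, -170.3, 85.2]
ee_rot: [-180.0, -0.1, 12.0]
force: [-0.7, 0.3, 0.1]
gripper_width: 78.0
```

```bash
python3 g.py 457.3 109.3 80 45;python3 -c "
from h import *
im=save('side','s16'); cv2.imwrite('pics/s16c.png',cv2.resize(im[130:280,180:380],None,fx=3,fy=3)[:,:,::-1])"
```

```text
t 20.85 [ 637.  -170.3   85.2] [-1.7998e+02 -7.0000e-02  1.2040e+01] w 78.0 F [-0.7  0.3  0.1] q [-16.  30.  86.   0.  65. -28.]
{'x': -11.74, 'y': -31.1, 'z': 0.51, 'wx': 0.0, 'wy': -0.07, 'wz': -32.96}
```

View pics/s16c.png

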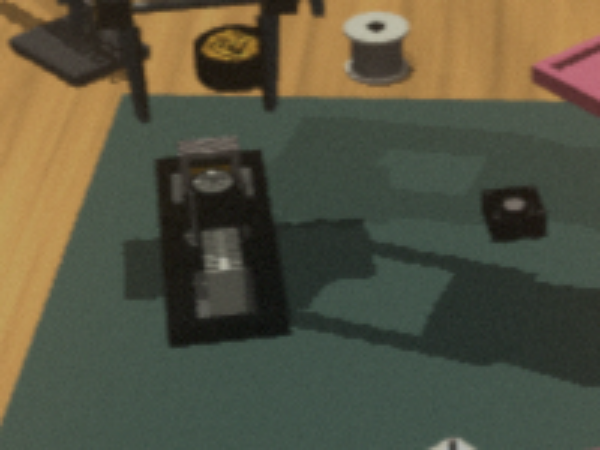

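Request:
apply_moves:
  plan:
    - {"fingers":9.1,"x":-11.7,"y":-31.1,"z":0.5,"wx":0,"wy":0,"wz":-33}
    - {"fingers":9.1,"x":-11.7,"y":-31.1,"z":0.5,"wx":0,"wy":0,"wz":-33}
    - {"fingers":9.1,"x":-11.7,"y":-31.1,"z":0.5,"wx":0,"wy":0,"wz":-33}
    - {"fingers":9.1,"x":-11.7,"y":-31.1,"z":0.5,"wx":0,"wy":0,"wz":-33}
    - {"fingers":9.1,"x":-11.7,"y":-31.1,"z":0.5,"wx":0,"wy":0,"wz":-33}
    - {"fingers":9.1,"x":-11.7,"y":-31.1,"z":0.5,"wx":0,"wy":0,"wz":-33}
    - {"fingers":9.1,"x":-11.7,"y":-31.1,"z":0.5,"wx":0,"wy":0,"wz":-33}
    - {"fingers":9.1,"x":-11.7,"y":-31.1,"z":0.5,"wx":0,"wy":0,"wz":-33}

```text
time_s: 21.7
ee_pos: [459.0, 110.8, 84.0]
ee_rot: [179.5, -0.4, 45.3]
force: [0.2, -0.7, 0.0]
gripper_width: 90.9
```

Request:
apply_moves:
  plan:
    - {"fingers":9.1,"x":0,"y":0,"z":0,"wx":0,"wy":0,"wz":0}

```text
time_s: 21.8
ee_pos: [459.4, 111.1, 84.5]
ee_rot: [179.4, -0.4, 45.4]
force: [-0.5, -0.5, -0.7]
gripper_width: 91.0
```

```bash
python3 g.py 457.3 109.3 -18 45;python3 -c "
from h import *
im=save('wrist','w17'); cv2.imwrite('pics/w17c.png',cv2.resize(im[120:380,210:450],None,fx=2.2,fy=2.2)[:,:,::-1])"
```

```text
t 21.8 [459.4 111.1  84.5] [179.44  -0.42  45.38] w 91.0 F [-0.5 -0.5 -0.7] q [ 12.  14. 111.  -0.  54. -33.]
{'x': -0.35, 'y': -0.12, 'z': 10.25, 'wx': 0.56, 'wy': -0.42, 'wz': 0.37}
```

View pics/w17c.png

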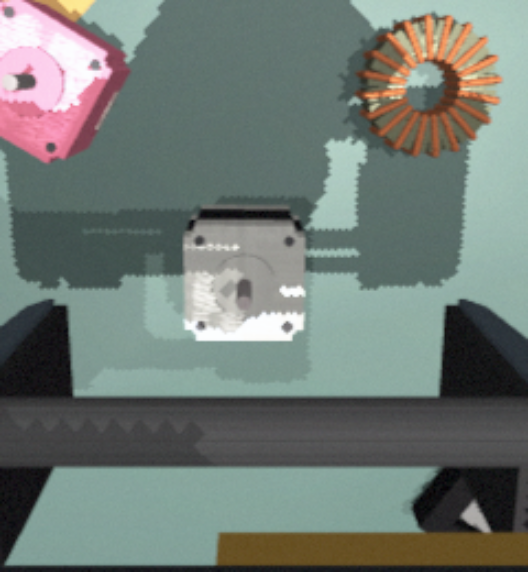

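Request:
apply_moves:
  plan:
    - {"fingers":9.1,"x":-0.35,"y":-0.1,"z":3,"wx":0.5,"wy":-0.4,"wz":0.4}
    - {"fingers":9.1,"x":-0.35,"y":-0.1,"z":6,"wx":0.5,"wy":-0.4,"wz":0.4}
    - {"fingers":8.5,"x":-0.35,"y":-0.1,"z":9,"wx":0.5,"wy":-0.4,"wz":0.4}
    - {"fingers":7.5,"x":-0.35,"y":-0.1,"z":10.2,"wx":0.5,"wy":-0.4,"wz":0.4}
    - {"fingers":6.5,"x":-0.35,"y":-0.1,"z":10.2,"wx":0.5,"wy":-0.4,"wz":0.4}
    - {"fingers":5.5,"x":-0.35,"y":-0.1,"z":10.2,"wx":0.5,"wy":-0.4,"wz":0.4}
    - {"fingers":4.6,"x":-0.35,"y":-0.1,"z":10.2,"wx":0.5,"wy":-0.4,"wz":0.4}
    - {"fingers":3.5,"x":-0.35,"y":-0.1,"z":10.2,"wx":0.5,"wy":-0.4,"wz":0.4}
  newtons: 30

```text
time_s: 22.65
ee_pos: [458.3, 109.0, -16.7]
ee_rot: [179.9, -0.1, 44.9]
force: [0.6, 0.1, 0.2]
gripper_width: 48.1
```

Request:
apply_moves:
  plan:
    - {"fingers":3.5,"x":0,"y":0,"z":0,"wx":0,"wy":0,"wz":0}
    - {"fingers":3.5,"x":0,"y":0,"z":0,"wx":0,"wy":0,"wz":0}
    - {"fingers":3.5,"x":0,"y":0,"z":0,"wx":0,"wy":0,"wz":0}
  newtons: 30

```text
time_s: 22.95
ee_pos: [458.4, 109.0, -16.3]
ee_rot: [179.9, -0.1, 44.9]
force: [-0.4, -1.0, 0.6]
gripper_width: 42.0
```

```bash
python3 g.py 621.6 126.4 60 11.45
```

```text
t 22.95 [458.4 109.  -16.3] [ 1.7989e+02 -1.3000e-01  4.4900e+01] w 42.0 F [-0.4 -1.   0.6] q [ 12.  22. 118.  -0.  40. -33.]
{'x': 12.8, 'y': 10.3, 'z': -7.59, 'wx': 0.07, 'wy': -0.16, 'wz': 33.45}
```

Request:
apply_moves:
  plan:
    - {"fingers":3.5,"x":0,"y":0,"z":-1,"wx":0,"wy":0,"wz":0}
    - {"fingers":3.5,"x":0,"y":0,"z":-3,"wx":0,"wy":0,"wz":0}
    - {"fingers":3.5,"x":0,"y":0,"z":-5.5,"wx":0,"wy":0,"wz":0}
    - {"fingers":3.5,"x":1,"y":0.8,"z":-7.6,"wx":0,"wy":0,"wz":5}
    - {"fingers":3.5,"x":3.5,"y":2.8,"z":-7.6,"wx":0,"wy":0,"wz":12}
    - {"fingers":3.5,"x":6.5,"y":5.2,"z":-7.6,"wx":0,"wy":0,"wz":19}
    - {"fingers":3.5,"x":9.5,"y":7.6,"z":-7.6,"wx":0,"wy":0,"wz":26}
    - {"fingers":3.5,"x":11.5,"y":9.3,"z":-7.6,"wx":0,"wy":-0.1,"wz":31}

```text
time_s: 23.75
ee_pos: [607.7, 124.7, 60.6]
ee_rot: [179.9, -0.2, 13.7]
force: [-0.0, 0.1, -2.8]
gripper_width: 41.6
```

```bash
python3 g.py 621.6 126.4 40 11.45
```

```text
t 23.75 [607.7 124.7  60.6] [179.94  -0.18  13.67] w 41.6 F [-0.   0.1 -2.8] q [11. 28. 93. -0. 59. -3.]
{'x': 1.38, 'y': 0.16, 'z': 2.06, 'wx': 0.05, 'wy': -0.18, 'wz': 2.22}
```

Request:
apply_moves:
  plan:
    - {"fingers":3.5,"x":1,"y":0.15,"z":0,"wx":0,"wy":-0.2,"wz":2.2}
    - {"fingers":3.5,"x":1.4,"y":0.15,"z":0.5,"wx":0,"wy":-0.2,"wz":2.2}
    - {"fingers":3.5,"x":1.4,"y":0.15,"z":2,"wx":0,"wy":-0.2,"wz":2.2}
    - {"fingers":3.5,"x":1.4,"y":0.15,"z":2,"wx":0,"wy":-0.2,"wz":2.2}
    - {"fingers":3.5,"x":1.4,"y":0.15,"z":2,"wx":0,"wy":-0.2,"wz":2.2}

```text
time_s: 24.25
ee_pos: [620.5, 126.4, 40.3]
ee_rot: [180.0, 0.1, 11.5]
force: [-0.3, -0.9, -3.3]
gripper_width: 41.6
```

```bash
python3 g.py 621.6 126.4 -7.5 11.45;python3 -c "
from h import *
im=save('wrist','w18'); cv2.imwrite('pics/w18c.png',cv2.resize(im[120:380,210:450],None,fx=2.2,fy=2.2)[:,:,::-1])"
```

```text
t 24.25 [620.5 126.4  40.3] [1.7995e+02 1.4000e-01 1.1500e+01] w 41.6 F [-0.3 -0.9 -3.3] q [11. 30. 92. -0. 58. -1.]
{'x': 0.12, 'y': 0.02, 'z': 4.78, 'wx': 0.05, 'wy': 0.14, 'wz': 0.06}
```

View pics/w18c.png

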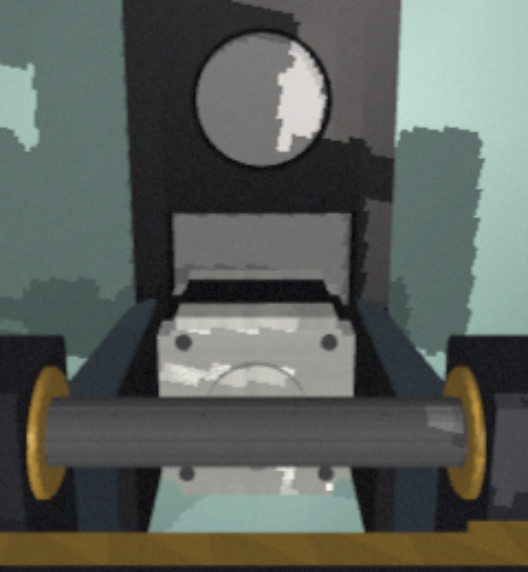

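Motor is square to and centred over the tray (hole centre ~ tray column). Lower.

Request:
apply_moves:
  plan:
    - {"fingers":3.5,"x":0.1,"y":0,"z":1.5,"wx":0,"wy":0.1,"wz":0}
    - {"fingers":3.5,"x":0.1,"y":0,"z":3,"wx":0,"wy":0.1,"wz":0}
    - {"fingers":3.5,"x":0.1,"y":0,"z":4.2,"wx":0,"wy":0.1,"wz":0}
    - {"fingers":3.5,"x":0.1,"y":0,"z":4.6,"wx":0,"wy":0.1,"wz":0}
    - {"fingers":3.5,"x":0.1,"y":0,"z":4.65,"wx":0,"wy":0.1,"wz":0}
    - {"fingers":3.5,"x":0.1,"y":0,"z":4.65,"wx":0,"wy":0.1,"wz":0}

```text
time_s: 24.9
ee_pos: [622.6, 126.8, -4.9]
ee_rot: [179.9, -0.1, 11.5]
force: [0.5, 0.1, -3.3]
gripper_width: 41.9
```

```bash
python3 g.py 621.6 126.4 -9 11.45;python3 -c "
from h import *
im=save('wrist','w19'); cv2.imwrite('pics/w19c.png',cv2.resize(im[120:380,210:450],None,fx=2.2,fy=2.2)[:,:,::-1])"
```

```text
t 24.9 [622.6 126.8  -4.9] [ 1.7995e+02 -1.2000e-01  1.1500e+01] w 41.9 F [ 0.5  0.1 -3.3] q [11. 33. 95. -0. 52. -1.]
{'x': -0.11, 'y': 0.02, 'z': 0.41, 'wx': 0.05, 'wy': -0.12, 'wz': 0.05}
```

View pics/w19c.png

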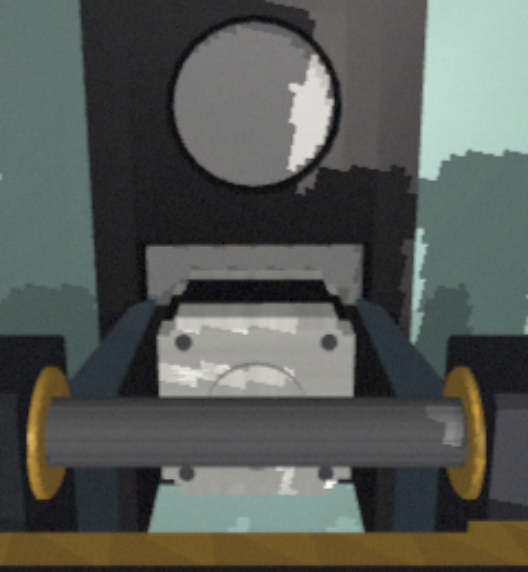

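Request:
apply_moves:
  plan:
    - {"fingers":3.5,"x":-0.1,"y":0,"z":0.2,"wx":0,"wy":-0.1,"wz":0}
    - {"fingers":3.5,"x":-0.1,"y":0,"z":0.37,"wx":0,"wy":-0.1,"wz":0}
    - {"fingers":3.5,"x":-0.1,"y":0,"z":0.4,"wx":0,"wy":-0.1,"wz":0}
    - {"fingers":3.5,"x":-0.1,"y":0,"z":0.42,"wx":0,"wy":-0.1,"wz":0}

```text
time_s: 25.35
ee_pos: [621.8, 126.6, -9.0]
ee_rot: [179.9, -0.0, 11.5]
force: [-0.2, 0.2, -2.5]
gripper_width: 41.9
```

Request:
apply_moves:
  plan:
    - {"fingers":3.5,"x":0,"y":0,"z":0.08,"wx":0,"wy":0,"wz":0}
    - {"fingers":3.5,"x":0,"y":0,"z":0.08,"wx":0,"wy":0,"wz":0}

```text
time_s: 25.55
ee_pos: [621.9, 126.6, -9.3]
ee_rot: [179.9, -0.1, 11.5]
force: [-1.4, -0.0, 0.6]
gripper_width: 41.6
```

Request:
apply_moves:
  plan:
    - {"fingers":5,"x":0,"y":0,"z":0,"wx":0,"wy":0,"wz":0}
    - {"fingers":6.5,"x":0,"y":0,"z":0,"wx":0,"wy":0,"wz":0}
    - {"fingers":6.5,"x":0,"y":0,"z":0,"wx":0,"wy":0,"wz":0}
    - {"fingers":6.5,"x":0,"y":0,"z":-0.5,"wx":0,"wy":0,"wz":0}
    - {"fingers":7,"x":0,"y":0,"z":-3,"wx":0,"wy":0,"wz":0}
    - {"fingers":8,"x":0,"y":0,"z":-6,"wx":0,"wy":0,"wz":0}
    - {"fingers":8,"x":0,"y":0,"z":-9,"wx":0,"wy":0,"wz":0}
    - {"fingers":8,"x":0,"y":0,"z":-9,"wx":0,"wy":0,"wz":0}

```text
time_s: 26.35
ee_pos: [625.2, 127.4, 86.0]
ee_rot: [179.9, -0.6, 11.5]
force: [0.6, 0.5, 0.4]
gripper_width: 79.6
```

```bash
python3 g.py 494.8 305.4 80 11.45;python3 -c "
from h import *
im=save('side','s20'); cv2.imwrite('pics/s20c.png',im[200:440,100:420,::-1].repeat(2,0).repeat(2,1))
for z in (0,40,60): print(bp('top',(119,195),z), bp('top',(72,209),z))"
```

```text
t 26.35 [625.2 127.4  86. ] [179.94  -0.64  11.5 ] w 79.6 F [0.6 0.5 0.4] q [11. 27. 89. -0. 63. -1.]
{'x': -9.23, 'y': -20.04, 'z': 0.47, 'wx': 0.06, 'wy': -0.64, 'wz': 0.05}
[574.82671622 362.70986094   0.        ] [549.26129213 453.22264248   0.        ]
[564.13915343 344.39267698  40.        ] [539.78158264 430.62912962  40.        ]
[558.79537203 335.23408499  60.        ] [535.04172789 419.33237319  60.        ]
```

View pics/s20c.png

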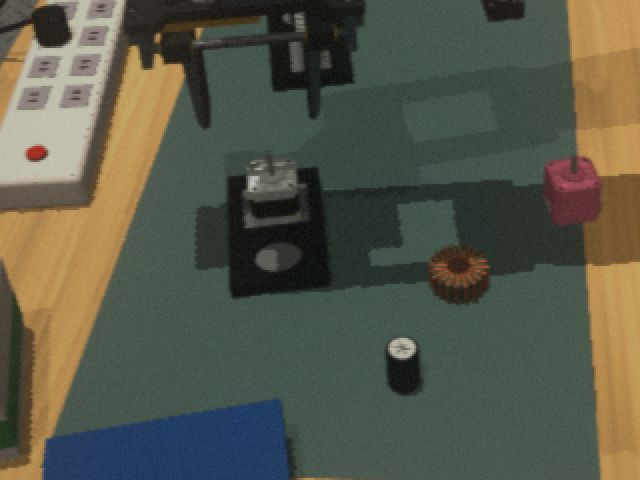

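```bash
python3 g.py 494.8 305.4 70 -20
```

```text
t 26.4 [623.6 127.1  83.5] [179.94  -0.39  11.5 ] w 80.1 F [-0.3 -1.  -1. ] q [11. 28. 89. -0. 63. -1.]
{'x': -9.07, 'y': -20.04, 'z': 1.27, 'wx': -0.05, 'wy': -0.4, 'wz': 31.5}
```

Request:
apply_moves:
  plan:
    - {"fingers":7.5,"x":-9.1,"y":-20,"z":1.2,"wx":0,"wy":-0.3,"wz":31.5}
    - {"fingers":7.5,"x":-9.1,"y":-20,"z":1.2,"wx":0,"wy":-0.3,"wz":31.5}
    - {"fingers":7.5,"x":-9.1,"y":-20,"z":1.2,"wx":0,"wy":-0.3,"wz":31.5}
    - {"fingers":7.5,"x":-9.1,"y":-20,"z":1.2,"wx":0,"wy":-0.3,"wz":31.5}
    - {"fingers":7.5,"x":-9.1,"y":-20,"z":1.2,"wx":0,"wy":-0.3,"wz":31.5}
    - {"fingers":7.5,"x":-9.1,"y":-20,"z":1.2,"wx":0,"wy":-0.3,"wz":31.5}
    - {"fingers":7.5,"x":-9.1,"y":-20,"z":1.2,"wx":0,"wy":-0.3,"wz":31.5}
    - {"fingers":7.5,"x":-9.1,"y":-20,"z":1.2,"wx":0,"wy":-0.3,"wz":31.5}

```text
time_s: 27.2
ee_pos: [495.1, 303.9, 70.3]
ee_rot: [-180.0, -0.1, -20.0]
force: [0.2, -0.0, -0.0]
gripper_width: 75.1
```

```bash
python3 g.py 494.8 305.4 -18 -20;python3 -c "
from h import *
import pickle
s=monitor.state();im=save('wrist','w21'); pickle.dump((s,im),open('w21.pkl','wb')); cv2.imwrite('pics/w21c.png',cv2.resize(im[120:380,210:450],None,fx=2.2,fy=2.2)[:,:,::-1])"
```

```text
t 27.2 [495.1 303.9  70.3] [-1.7997e+02 -7.0000e-02 -2.0050e+01] w 75.1 F [ 0.2 -0.  -0. ] q [30. 24. 98. -0. 58. 51.]
{'x': -0.09, 'y': -0.13, 'z': 8.83, 'wx': -0.03, 'wy': -0.07, 'wz': -0.05}
```

View pics/w21c.png

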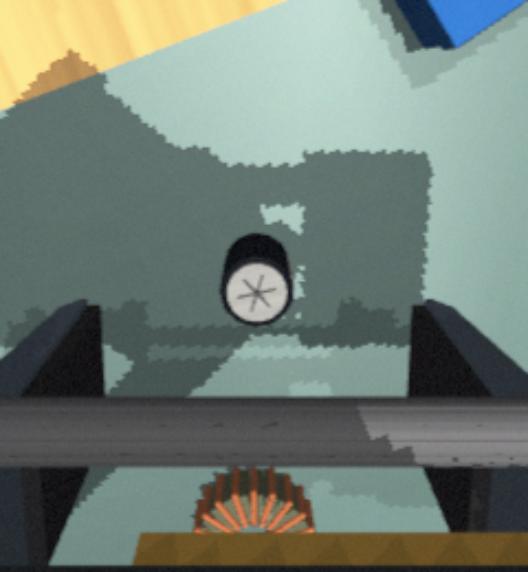

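Request:
apply_moves:
  plan:
    - {"fingers":7.5,"x":-0.1,"y":-0.15,"z":3,"wx":0,"wy":0,"wz":0}
    - {"fingers":7,"x":-0.1,"y":-0.15,"z":6,"wx":0,"wy":0,"wz":0}
    - {"fingers":6,"x":-0.1,"y":-0.15,"z":8.8,"wx":0,"wy":0,"wz":0}
    - {"fingers":5,"x":-0.1,"y":-0.15,"z":8.8,"wx":0,"wy":0,"wz":0}
    - {"fingers":4.2,"x":-0.1,"y":-0.15,"z":8.8,"wx":0,"wy":0,"wz":0}
    - {"fingers":3.6,"x":-0.1,"y":-0.15,"z":8.8,"wx":0,"wy":0,"wz":0}
    - {"fingers":3,"x":-0.1,"y":-0.15,"z":8.8,"wx":0,"wy":0,"wz":0}
    - {"fingers":2.2,"x":-0.1,"y":-0.15,"z":8.8,"wx":0,"wy":0,"wz":0}
  newtons: 15

```text
time_s: 28.05
ee_pos: [495.8, 305.9, -16.3]
ee_rot: [-179.9, -0.2, -20.1]
force: [0.6, -0.5, -0.3]
gripper_width: 25.2
```

Request:
apply_moves:
  plan:
    - {"fingers":1.8,"x":0,"y":0,"z":0,"wx":0,"wy":0,"wz":0}
    - {"fingers":1.8,"x":0,"y":0,"z":0,"wx":0,"wy":0,"wz":0}
    - {"fingers":1.8,"x":0,"y":0,"z":0,"wx":0,"wy":0,"wz":0}
  newtons: 15

```text
time_s: 28.35
ee_pos: [495.8, 306.0, -16.1]
ee_rot: [-179.8, -0.2, -20.1]
force: [0.6, 0.2, -0.8]
gripper_width: 24.4
```

```bash
python3 g.py 609 188.7 60 11.45
```

```text
t 28.35 [495.8 306.  -16.1] [-1.7984e+02 -1.7000e-01 -2.0080e+01] w 24.4 F [ 0.6  0.2 -0.8] q [ 31.  30. 103.  -0.  47.  51.]
{'x': 14.68, 'y': 7.11, 'z': -7.59, 'wx': -0.11, 'wy': -0.21, 'wz': -31.53}
```

Request:
apply_moves:
  plan:
    - {"fingers":1.8,"x":0,"y":0,"z":-1,"wx":0,"wy":0,"wz":0}
    - {"fingers":1.8,"x":0,"y":0,"z":-3,"wx":0,"wy":0,"wz":0}
    - {"fingers":1.8,"x":0,"y":0,"z":-5.5,"wx":0,"wy":0,"wz":0}
    - {"fingers":1.8,"x":1,"y":0.5,"z":-7.6,"wx":0,"wy":0,"wz":-4}
    - {"fingers":1.8,"x":4,"y":2,"z":-7.6,"wx":0,"wy":0,"wz":-10}
    - {"fingers":1.8,"x":7.5,"y":3.6,"z":-7.6,"wx":0,"wy":0,"wz":-17}
    - {"fingers":1.8,"x":11,"y":5.3,"z":-7.6,"wx":0,"wy":0,"wz":-24}
    - {"fingers":1.8,"x":13.5,"y":6.5,"z":-7.6,"wx":0,"wy":0,"wz":-29}

```text
time_s: 29.15
ee_pos: [601.7, 196.9, 61.0]
ee_rot: [-180.0, -0.3, 9.1]
force: [0.2, 0.1, -0.1]
gripper_width: 24.2
```

```bash
python3 g.py 609 188.7 40 11.45
```

```text
t 29.15 [601.7 196.9  61. ] [-179.96   -0.31    9.11] w 24.2 F [ 0.2  0.1 -0.1] q [17. 28. 91. -0. 60.  8.]
{'x': 0.58, 'y': 0.92, 'z': 2.1, 'wx': -0.03, 'wy': -0.31, 'wz': -2.34}
```

Request:
apply_moves:
  plan:
    - {"fingers":1.8,"x":0.6,"y":0.9,"z":0,"wx":0,"wy":-0.3,"wz":-2.3}
    - {"fingers":1.8,"x":0.6,"y":0.9,"z":0.5,"wx":0,"wy":-0.3,"wz":-2.3}
    - {"fingers":1.8,"x":0.6,"y":0.9,"z":2,"wx":0,"wy":-0.3,"wz":-2.3}
    - {"fingers":1.8,"x":0.6,"y":0.9,"z":2,"wx":0,"wy":-0.3,"wz":-2.3}
    - {"fingers":1.8,"x":0.6,"y":0.9,"z":2,"wx":0,"wy":-0.3,"wz":-2.3}

```text
time_s: 29.65
ee_pos: [608.2, 189.6, 40.9]
ee_rot: [-180.0, 0.1, 11.4]
force: [0.4, -0.1, -0.6]
gripper_width: 24.8
```

```bash
python3 g.py 609 188.7 -7 11.45;python3 -c "
from h import *
im=save('wrist','w22'); cv2.imwrite('pics/w22c.png',cv2.resize(im[120:380,210:450],None,fx=2.2,fy=2.2)[:,:,::-1])"
```

```text
t 29.65 [608.2 189.6  40.9] [-1.7996e+02  5.0000e-02  1.1430e+01] w 24.8 F [ 0.4 -0.1 -0.6] q [16. 30. 92.  0. 58.  5.]
{'x': 0.06, 'y': 0.11, 'z': 4.79, 'wx': -0.04, 'wy': 0.05, 'wz': -0.02}
```

View pics/w22c.png

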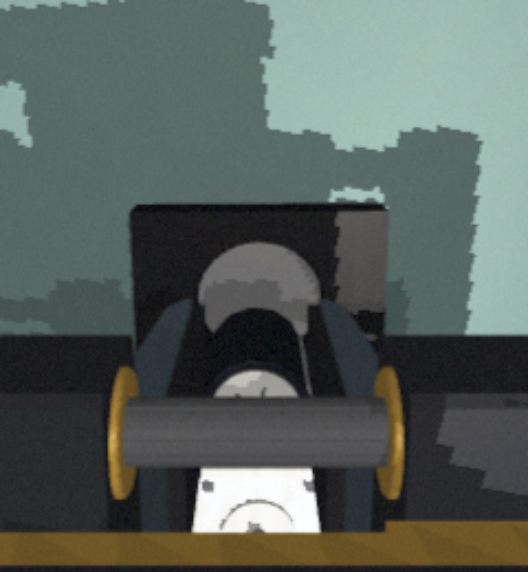

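Request:
apply_moves:
  plan:
    - {"fingers":1.8,"x":0.05,"y":0.1,"z":1.5,"wx":0,"wy":0,"wz":0}
    - {"fingers":1.8,"x":0.05,"y":0.1,"z":3,"wx":0,"wy":0,"wz":0}
    - {"fingers":1.8,"x":0.05,"y":0.1,"z":4.2,"wx":0,"wy":0,"wz":0}
    - {"fingers":1.8,"x":0.05,"y":0.1,"z":4.7,"wx":0,"wy":0,"wz":0}
    - {"fingers":1.8,"x":0.05,"y":0.1,"z":4.7,"wx":0,"wy":0,"wz":0}
    - {"fingers":1.8,"x":0.05,"y":0.1,"z":4.7,"wx":0,"wy":0,"wz":0}

```text
time_s: 30.3
ee_pos: [609.9, 189.1, -5.0]
ee_rot: [-180.0, -0.1, 11.4]
force: [-0.9, -0.7, -0.3]
gripper_width: 24.4
```

```bash
python3 g.py 609 188.7 -9 11.45;python3 -c "
from h import *
im=save('wrist','w23'); cv2.imwrite('pics/w23c.png',cv2.resize(im[120:380,210:450],None,fx=2.2,fy=2.2)[:,:,::-1])"
```

```text
t 30.3 [609.9 189.1  -5. ] [-1.7995e+02 -8.0000e-02  1.1440e+01] w 24.4 F [-0.9 -0.7 -0.3] q [16. 33. 94.  0. 53.  5.]
{'x': -0.1, 'y': 0.02, 'z': 0.4, 'wx': -0.05, 'wy': -0.08, 'wz': -0.01}
```

View pics/w23c.png

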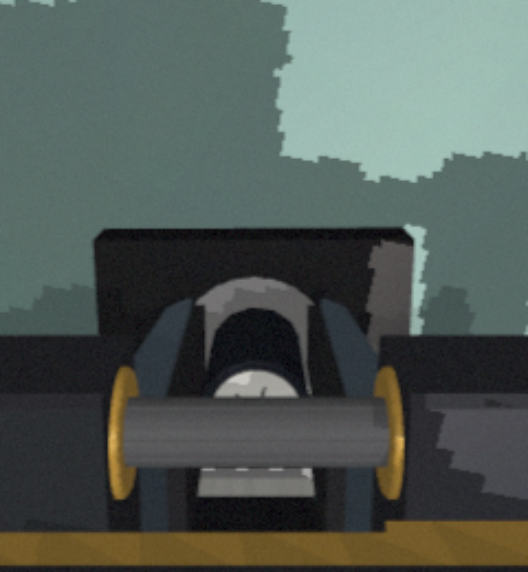

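Request:
apply_moves:
  plan:
    - {"fingers":1.8,"x":-0.1,"y":0,"z":0.2,"wx":0,"wy":-0.1,"wz":0}
    - {"fingers":1.8,"x":-0.1,"y":0,"z":0.36,"wx":0,"wy":-0.1,"wz":0}
    - {"fingers":1.8,"x":-0.1,"y":0,"z":0.4,"wx":0,"wy":-0.1,"wz":0}
    - {"fingers":1.8,"x":-0.1,"y":0,"z":0.42,"wx":0,"wy":-0.1,"wz":0}

```text
time_s: 30.75
ee_pos: [609.1, 188.8, -9.0]
ee_rot: [-180.0, 0.0, 11.4]
force: [0.1, 0.2, -0.2]
gripper_width: 24.4
```

Request:
apply_moves:
  plan:
    - {"fingers":1.8,"x":0,"y":0,"z":0.06,"wx":0,"wy":0,"wz":0}
    - {"fingers":1.8,"x":0,"y":0,"z":0.06,"wx":0,"wy":0,"wz":0}

```text
time_s: 30.95
ee_pos: [609.2, 188.9, -9.4]
ee_rot: [-179.9, -0.0, 11.4]
force: [-0.7, 0.4, 2.5]
gripper_width: 24.6
```

Contact with the floor; release and rise.

Request:
apply_moves:
  plan:
    - {"fingers":3.5,"x":0,"y":0,"z":0,"wx":0,"wy":0,"wz":0}
    - {"fingers":5,"x":0,"y":0,"z":0,"wx":0,"wy":0,"wz":0}
    - {"fingers":5,"x":0,"y":0,"z":0,"wx":0,"wy":0,"wz":0}
    - {"fingers":5,"x":0,"y":0,"z":-0.5,"wx":0,"wy":0,"wz":0}
    - {"fingers":6,"x":0,"y":0,"z":-3,"wx":0,"wy":0,"wz":0}
    - {"fingers":7,"x":0,"y":0,"z":-7,"wx":0,"wy":0,"wz":0}
    - {"fingers":8,"x":0,"y":0,"z":-11,"wx":0,"wy":0,"wz":0}
    - {"fingers":8,"x":0,"y":0,"z":-15,"wx":0,"wy":0,"wz":0}

```text
time_s: 31.75
ee_pos: [609.0, 188.6, 142.5]
ee_rot: [-179.9, -0.0, 11.4]
force: [0.5, -0.5, 0.2]
gripper_width: 78.3
```

```bash
python3 g.py 510 0 230 -90
```

```text
t 31.75 [609.  188.6 142.5] [-1.7995e+02 -2.0000e-02  1.1430e+01] w 78.3 F [ 0.5 -0.5  0.2] q [16. 25. 84.  0. 70.  5.]
{'x': -13.44, 'y': 16.52, 'z': -8.77, 'wx': -0.06, 'wy': 0.03, 'wz': 101.43}
```

Final survey from the earlier viewpoint.

Request:
apply_moves:
  plan:
    - {"fingers":8,"x":-13.4,"y":16.5,"z":-8.8,"wx":0,"wy":0,"wz":101.4}
    - {"fingers":8,"x":-13.4,"y":16.5,"z":-8.8,"wx":0,"wy":0,"wz":101.4}
    - {"fingers":8,"x":-13.4,"y":16.5,"z":-8.8,"wx":0,"wy":0,"wz":101.4}
    - {"fingers":8,"x":-13.4,"y":16.5,"z":-8.8,"wx":0,"wy":0,"wz":101.4}
    - {"fingers":8,"x":-13.4,"y":16.5,"z":-8.8,"wx":0,"wy":0,"wz":101.4}
    - {"fingers":8,"x":-13.4,"y":16.5,"z":-8.8,"wx":0,"wy":0,"wz":101.4}
    - {"fingers":8,"x":-13.4,"y":16.5,"z":-8.8,"wx":0,"wy":0,"wz":101.4}
    - {"fingers":8,"x":-13.4,"y":16.5,"z":-8.8,"wx":0,"wy":0,"wz":101.4}

```text
time_s: 32.55
ee_pos: [510.1, -0.1, 231.0]
ee_rot: [-179.9, 0.0, -57.7]
force: [-0.2, -0.1, -0.1]
gripper_width: 80.0
```

```bash
python3 g.py 510 0 230 -90
```

```text
t 32.55 [ 5.101e+02 -1.000e-01  2.310e+02] [-1.7991e+02  1.0000e-02 -5.7720e+01] w 80.0 F [-0.2 -0.1 -0.1] q [-1. 11. 93.  0. 77. 56.]
{'x': -0.02, 'y': 0.0, 'z': 0.1, 'wx': -0.09, 'wy': 0.04, 'wz': 32.28}
```

Request:
apply_moves:
  plan:
    - {"fingers":8,"x":0,"y":0,"z":0.1,"wx":0,"wy":0,"wz":32.3}
    - {"fingers":8,"x":0,"y":0,"z":0.1,"wx":0,"wy":0,"wz":32.3}
    - {"fingers":8,"x":0,"y":0,"z":0.1,"wx":0,"wy":0,"wz":32.3}
    - {"fingers":8,"x":0,"y":0,"z":0.1,"wx":0,"wy":0,"wz":32.3}
    - {"fingers":8,"x":0,"y":0,"z":0.1,"wx":0,"wy":0,"wz":32.3}
    - {"fingers":8,"x":0,"y":0,"z":0.1,"wx":0,"wy":0,"wz":32.3}
    - {"fingers":8,"x":0,"y":0,"z":0.1,"wx":0,"wy":0,"wz":32.3}

```text
time_s: 33.25
ee_pos: [510.1, -0.1, 230.1]
ee_rot: [-179.9, 0.1, -89.9]
force: [0.1, -0.3, -0.7]
gripper_width: 80.1
```

```bash
python3 -c "
from h import *
import pickle
s=monitor.state();im=save('wrist','w24'); pickle.dump((s,im),open('w24.pkl','wb')); print(s['ee_pos'],s['ee_rot'],s['time_s'])
im=save('side','s24')"
```

```text
[ 5.10076799e+02 -1.03449346e-01  2.30140738e+02] [-1.79918730e+02  5.63522194e-02 -8.99234759e+01] 33.25
```

View pics/w24.png

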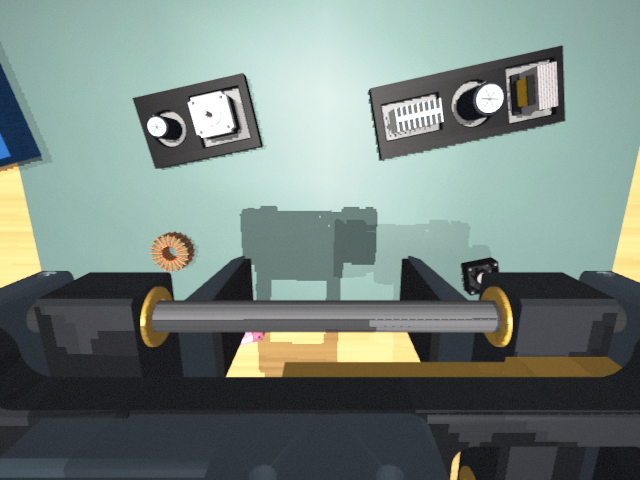

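View pics/s24.png

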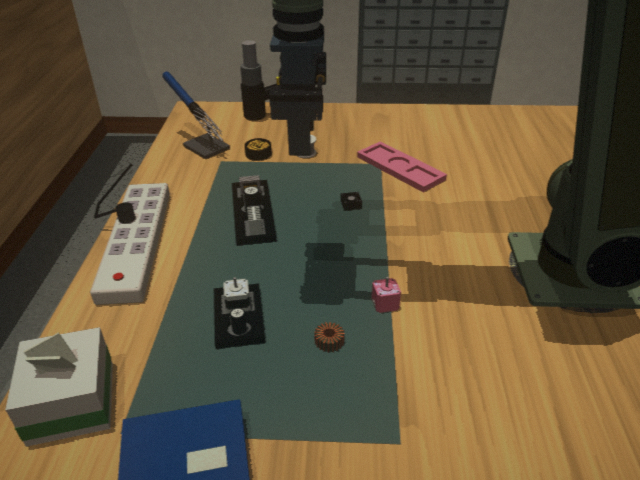

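```bash
python3 - <<'E'
from blob import *
from trayfit import rect,w,TR
go('w24.pkl','capS',(157,126),47,185,(16,16))
go('w24.pkl','motor',(211,114),47,185,(26,26))
go('w24.pkl','sink',(418,116),47,215,(32,28))
go('w24.pkl','capL',(489,98),57,185,(18,18))
go('w24.pkl','trafo',(545,85),47,130,(22,30))
s,im=pickle.load(open('w24.pkl','rb'));T=Tcam('wrist',s);o=cv2.resize(im[30:190,110:590],None,fx=1.6,fy=1.6)
for nm,p in (('long',(635.5,-164.3,.2115)),('short',(616.1,153.4,.1998))):
    for z in (0,16): cv2.polylines(o,[np.round((proj('wrist',w(rect(0,0,82,TR[nm][0]),z,p),T)-[110,30])*1.6).astype(int)],True,(255,0,0))
cv2.imwrite('pics/o2.png',o[:,:,::-1])
E
```

```text
w24.pkl capS rect [609.4 188.3] [19.3 19.6] 40.7 mean [609.4 188.3] 285
w24.pkl motor rect [622.8 121.3] [42.6 55.4] 11.5 mean [623. 126.] 1626
w24.pkl sink rect [622.8 -94.2] [29.1 60.5] 11.5 mean [624.6 -96.2] 814
w24.pkl capL rect [ 637.2 -169.7] [27.8 27.6] 33.7 mean [ 637.3 -169.9] 617
w24.pkl trafo rect [ 647.8 -228.4] [55.  34.5] 12.9 mean [ 651. -233.] 1056
```

View pics/o2.png

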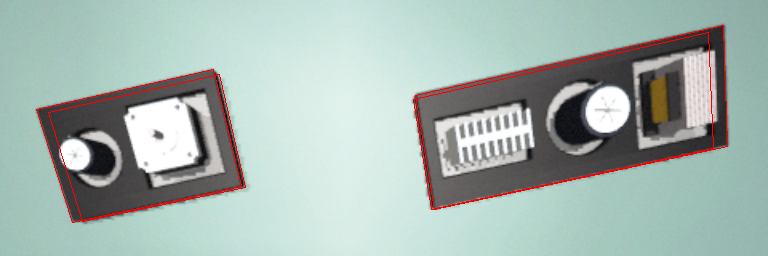

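```bash
python3 -c "
from h import *
print(env.job_done())"
```

```text
the job is handed in; nothing more can be done
None
```

I placed all five parts, each upright in its own pocket, and handed the job in at about 33 s of the 128 s allowed. `job_done` gave no verdict.

**What went wrong on the way:** the fingertips sit about 35 mm higher than the reported TCP. Because of this, my first attempt on the transformer closed the jaws in the air above it. I saw this in the side and wrist pictures. From then on I gripped about 35 mm lower, with the reported TCP height slightly below zero. I never measured the offset by touch. All five grips then closed at the expected widths, and I let go of each part only after the wrist force showed it on the pocket floor.

**Last checks, from the final wrist and side pictures:**
- **Trays:** both outlines still match the positions I first fitted.
- **Capacitors:** both are within about 1 mm of their pocket centres.
- **Motor, heat sink and transformer:** they look upright and seated. Their measured positions were less certain, because the grey pocket floors merged with them in the measurement. Their mean points lie within about 5 mm of the pocket centres, against the 12 mm allowed.
- **Fan, choke and pink look-alikes:** none was gripped, and they look to be where they started. I judged this by eye.

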